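Fetch the tee coupon from behind the upright pieces

ROBOT

A 6-joint arm with a two-finger parallel gripper is mounted at the origin on the work surface. World frame = base frame: x ahead of the robot, y to its left, z up, the work surface at z = 0. Lengths are in m, angles in rad, forces in N, time in s.
With the tool pointing down it reaches from about 0.35 to 0.775 m from the base axis. Payload 7.3 kg.
Tool frame: the origin (TCP) lies midway between the tips of the shut fingers; the grasp point (between the pads) lies robot.grasp_offset behind it (robot.grasp_offset is the distance from the TCP to the grasp point, in m); z points along the fingers, x is the direction in which the jaws open and shut, and the axes are right-handed (so a half turn about z gives the same grasp; the last joint's range is limited). The gripper opens to 92 mm and grips with 3 to 60 N. Pads are 19 mm wide; open, the fingers measure 130 mm over their backs; the gripper's body (75 mm by 190 mm) begins 47 mm behind the grasp point.
Start: joints at [-1.396, 0.342, 1.524, -0, 1.275, -0.146], TCP at [0.166, -0.498, 0.227] pointing down, gripper open.
Joint ranges: [-2.53, 2.53], [-0.77, 2.02], [0.04, 2.7], [-1, 4.14], [0.28, 2.66], [-3.11, 3.11]. Speed limits (rad/s): [2.57, 2.57, 3.14, 3.14, 3.14, 3.14].

INTERFACE

Orientations are given as [roll, pitch, yaw] about the fixed x, y, z axes, in that order (R = Rz(yaw) Ry(pitch) Rx(roll)).
In Python, from cell import robot gives the robot as it stands. The module is installed in compiled form; this text tells all that it offers.
- The arm moves only by the tool move_arm, never from a script. Its argument "increments" is a list of rows, each a list of 7 numbers: the finger opening in mm, from 0 to 91.8, then the shift along the tool's x, y, z in mm, then the turn, a rotation vector about the tool's x, y, z in rad. A call has 1 to 12 rows; each row shifts and turns the pose as measured when the row begins, along the tool's axes as they then stand; what a row does not reach is not made up. A row lasts 1/8 s, in which the tool goes at most 62.5 mm and 10.7 degrees, less where a joint would pass 70% of its speed; a pose out of reach is approached as far as the arm can. A call is refused whole if a number of a shift passes 62.5 or a number of a turn 0.188, either way. A call with a gripper value outside its range is refused whole. The fingers move at their own pace and stop on an object; "newtons" is the grip in N (left out, the last holds). Time passes only in rows, so rows that do not move let the fingers close. It gives the time, the measured TCP pose, the force and the opening at its end, in the units of the state.
- robot.observe(): the state, without advancing time (a new reading comes with each control period).
- robot.read_camera(name): name is "side" or "top" or "wrist"; returns a dict with "img" (400x640x3 uint8, red, green, blue), "fx", "fy", "cx", "cy" (pixels), "k1" (the pictures are not rectified: a ray, as slopes to the right and down, at radius r is drawn at 1 + k1 r^2 times it, then the intrinsics apply), "T" (4x4, takes a point from camera to world coordinates). Camera axes: x right, y down, z forward; pixel columns grow to the right and rows downward; lengths in m; the calibration is good to about 2 mm. A picture is of the moment at which its call begins. There is no depth.
- robot.hand_in(): hands the job in, once; it reports no verdict.
Trained networks look in the newest picture that a camera, given by its name, has taken for a name from the list of things; names that differ only in an ending like _2 or _b are one class to them, and where a whole thing is asked for, a point or a joint stands for the part that bears it (a point fixed in the world has none). Each returns a list of dicts, best first, with "conf" (0 to 1); they miss things now and then, are a little off and sometimes report something else, mostly with a low value. They report only what shows in the picture. A call takes as long as a camera call.
- robot.look_for(thing, camera): "rect" ([left, top, width, height] in pixels, round what is visible of it).
The state is a dict: "time": time; "qpos": joint angles; "qvel": joint speeds; "joint_efforts": joint torques, N m; "tool_pos": TCP position; "tool_rot": TCP orientation; "contact_force": force on the tool from outside, world axes, zero at the start; "torque": the same for the moment, N m; "opening": finger opening in m.
Only numpy, scipy, OpenCV 4.12 (cv2) and the standard library are available. Lean on these libraries where they do the work, as an engineer would, in place of code of your own. Each camera call takes 0.05 s, during which the arm holds its last target.

TASK

Clear the three upright pieces (round pipe, square tube, pneumatic cylinder) from the front of the blue tray and stand all of them on the black mat before you lift the tee-joint coupon behind them. Then set the coupon squarely inside the outline on the positioner's round face, its base filling that rectangle, and only after that stand each of the three pieces back on the very spot in the tray where it stood. Knock none of them over, and leave the brass fitting, the small lap piece and the gauge where they are.

Things in the scene. Friction and masses are not known exactly. Their poses are not given: they have to be found in the camera images.
- tee: Steel tee-joint weld coupon, the only T-shaped piece, in the rear (+x) half of the tray at the start: base plate 56 (x) by 80 (y) by 8 mm thick, and on its middle an upright plate 56 long (x) by 8 thick (y), whose top is 66 mm above the underside. To be gripped across the 8 mm upright plate, along its y. Origin: centre of the underside; x along the upright plate, z up. About 0.45 kg.
- pipe: Round steel pipe standing on end, open at the top, 44 mm outside diameter, 37 mm bore, 140 mm tall. One of three upright pieces in a row in the front (robot-side) half of the tray; which stands where in the row varies. Origin: centre of the underside, z up. About 0.42 kg.
- tube: Square steel tube standing on end, open at the top, 42 by 42 mm outside, 36 mm inside, 140 mm tall, in the same row. Origin: centre of the underside, x and y square to its sides, z up. About 0.48 kg.
- cylinder: Pneumatic cylinder standing on end, in the same row: aluminium barrel 44 mm diameter and 115 mm tall with a steel rod 12 mm in diameter rising 25 mm further from its top (140 mm in all). Origin: centre of the underside, z up. About 0.35 kg.
- tray: Fixed blue plastic tray, outside 150 (x) by 220 (y) by 16 mm high, walls and floor 4 mm, so things stand in it 4 mm above the table. Origin: centre of its underside; x points from the front row towards the tee. The row of three stands along its y with about 70 mm between centres, 5 mm or so in front of the coupon. Its place among the three stations (tray, mat, positioner) varies.
- mat: Fixed black rubber mat, 180 by 180 mm, 3 mm thick: the side area. Origin: centre of its underside, x and y along its sides. Holds the gauge near its +x +y corner; the other three quarters are free.
- positioner: Fixed weld positioner: square blue base 130 by 130 mm carrying a round steel face 150 mm in diameter, 40 mm above the table. A thin painted black outline, 64 (x) by 88 mm (y), is centred on the face; the coupon goes inside it, its upright plate parallel to the outline's short sides (coupon x along positioner x, either way round). Two dark painted lines lie outside the outline's short sides. Origin: centre of the underside, z up.
- fitting: Bystander: small brass fitting, 22 mm in diameter, 20 mm high, in the tray's rear corner on the +y side of the coupon. Origin: centre of the underside.
- strip: Bystander: small steel lap-joint piece lying flat, 60 by 22 mm, 12 mm high at its doubled part, in the tray on the -y side of the coupon. Origin: centre of the underside.
- gauge: Bystander: pressure gauge lying on its back on the mat, 40 mm in diameter, 20 mm high, with a 10 mm brass stem reaching 35 mm from its centre along its -x. Origin: centre of the underside.

How it is judged:
By the outcome, as a careful person would: the job done as asked, in the order asked, and still so for the second after the job is handed in, with the robot touching nothing.
It also fails if it takes over 138 s, if anything falls off the work surface, if the arm or the gripper's body presses on something with over 40 N, if the wrist force passes 120 N, or if a joint passes its speed limit or range.

## Working session

There is one attempt and no reset: what is moved stays moved. The work goes in short steps, Python scripts to look and compute and a tool call to move; the robot and the scene stay as the last step left them, time stands still between calls to the robot, and variables do not carry over. Pictures are saved under pics/ and viewed, and the job is handed in when it is done.

Besides the shell and the picture viewer there is one more tool, called after ">>>" as name(argument=value, ...), one argument or row to a line, values as JSON. move_arm: Moves the arm, as the interface text tells. Its arguments: {"type":"object","properties":{"increments":{"type":"array"},"newtons":{"type":"number"}},"required":["increments"]}

```bash
mkdir -p pics; python3 - <<'E'
from cell import robot
import cv2, json
s=robot.observe();print(s, getattr(robot,'grasp_offset',None))
for n in ["side","top","wrist"]:
    c=robot.read_camera(n)
    cv2.imwrite(f"pics/{n}0.png",c["img"][:,:,::-1])
    print(n,{k:(v.tolist() if hasattr(v,'tolist') else v) for k,v in c.items() if k!="img"})
E
```

```text
{'time': 0.0, 'qpos': array([-1.39603700e+00,  3.42771765e-01,  1.52505019e+00, -2.76858543e-06,
        1.27537339e+00, -1.46022798e-01]), 'qvel': array([-6.20595314e-04, -2.61399121e-04, -3.17461935e-05,  9.28757800e-04,
       -9.67893903e-05,  1.45629984e-03]), 'joint_efforts': array([-1.06962285e-03, -4.31236124e+01, -2.44219315e+01,  7.14340713e-02,
        5.59554377e-02, -1.36664776e-04]), 'tool_pos': array([ 0.16547317, -0.49780309,  0.22600793]), 'tool_rot': array([-3.14136207e+00,  1.58601977e-03, -1.25001321e+00]), 'contact_force': array([ 0.19149531, -1.10879043,  0.21887531]), 'torque': array([-0.01101975,  0.05193538,  0.00536039]), 'opening': 0.09180853641515141} 0.0188
side {'fx': 377.92765508141616, 'fy': 377.92765508141616, 'cx': 315.695650860477, 'cy': 201.1435533555282, 'k1': -0.003209767033244491, 'T': [[0.9941522087960282, -0.08808346151588038, 0.062471509933397375, 0.473257472198157], [-0.1065610300708884, -0.7064626598467937, 0.6996822543929666, -0.5806666321322013], [-0.017496645855974047, -0.7022476871087391, -0.7117176781099489, 0.5906155365412591], [0.0, 
[... 166 characters left out ...]
07247409471955, -0.9933837305630648, 0.1147688737041769, 0.4019079154259359], [-0.9998394184061504, 0.0020775073362798067, -0.017799476523715312, -0.003648302251643202], [0.01744327721410103, -0.11482355078935516, -0.9932327442569321, 1.0684546169655411], [0.0, 0.0, 0.0, 1.0]]}
wrist {'fx': 328.2663439007286, 'fy': 328.2663439007286, 'cx': 319.47406039070546, 'cy': 201.9871739337252, 'k1': -0.04311696257998671, 'T': [[0.31457843099861266, -0.9059113624482411, -0.283487238050713, 0.2427402098402844], [-0.9492299678900368, -0.30075534186963954, -0.09224257366506725, -0.472293775020446], [-0.001696705610968785, 0.2981121059669445, -0.9545293570477663, 0.3829720544371674], [0.0, 0.0, 0.0, 1.0]]}
```

View pics/top0.png

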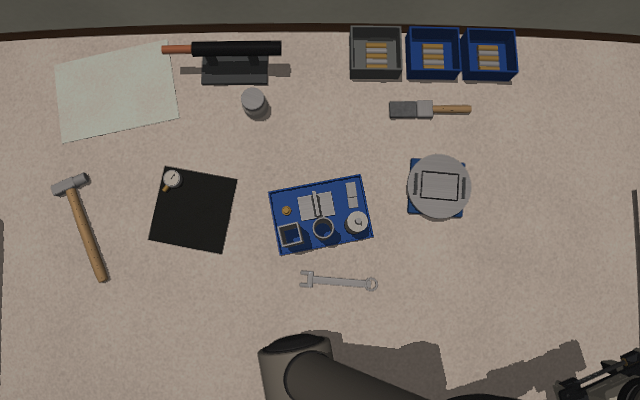

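View pics/side0.png

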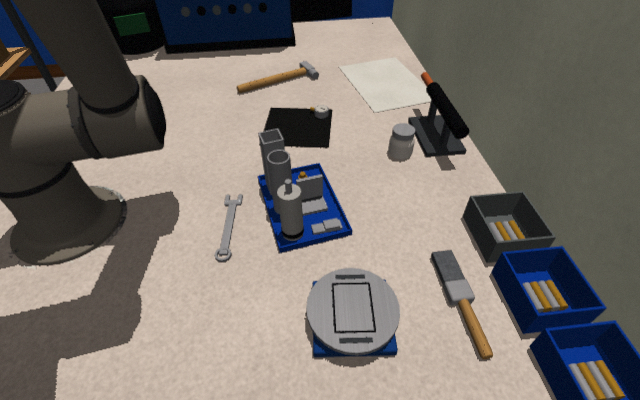

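View pics/wrist0.png

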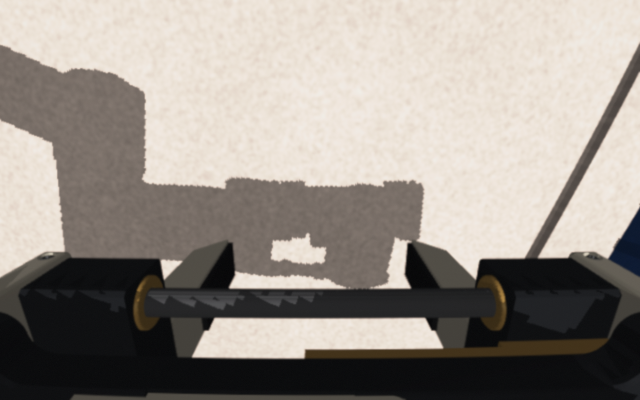

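```bash
cat > h.py <<'E'
import numpy as np, cv2
from scipy.spatial.transform import Rotation as R
def und(c,uv):
    d=(np.atleast_2d(np.asarray(uv,float))-[c["cx"],c["cy"]])/[c["fx"],c["fy"]]
    u=d.copy()
    for _ in range(20): u=d/(1+c["k1"]*(u**2).sum(1,keepdims=True))
    return u
def p2w(c,uv,z):
    T=np.array(c["T"]);u=und(c,uv);d=np.c_[u,np.ones(len(u))]@T[:3,:3].T
    o=T[:3,3];s=(z-o[2])/d[:,2];return o+d*s[:,None]
def w2p(c,P):
    T=np.array(c["T"]);q=(np.atleast_2d(P)-T[:3,3])@T[:3,:3];u=q[:,:2]/q[:,2:]
    u=u*(1+c["k1"]*(u**2).sum(1,keepdims=True));return u*[c["fx"],c["fy"]]+[c["cx"],c["cy"]]
def crop(img,x,y,w,h,f,name):
    cv2.imwrite("pics/"+name,cv2.resize(img[y:y+h,x:x+w,::-1],None,fx=f,fy=f,interpolation=cv2.INTER_CUBIC))
def tool(T_or_state,target,yaw=None):
    """delta in tool axes (mm) to world target"""
    s=T_or_state
    Rt=R.from_euler('xyz',s["tool_rot"]).as_matrix()
    return Rt.T@(np.asarray(target)-s["tool_pos"])*1000
E
python3 - <<'E'
from h import *; from cell import robot
c=robot.read_camera("top")
for t in ["tee","pipe","tube","cylinder","tray","mat","positioner","fitting","strip","gauge"]:
    r=robot.look_for(t,"top"); print(t,[(np.round(x["rect"],1).tolist(),round(x["conf"],2)) for x in r[:2]])
i=c["img"]
crop(i,262,165,120,95,6,"tray.png"); crop(i,395,145,90,80,7,"pos.png"); crop(i,140,160,105,100,6,"mat.png")
E
```

```text
tee [([298.1, 192.2, 37.6, 27.7], 0.96)]
pipe [([312.5, 214.4, 20.1, 26.6], 0.66)]
tube [([280.1, 218.2, 24.5, 29.3], 0.72)]
cylinder [([345.8, 210.2, 20.5, 24.7], 0.91)]
tray [([265.9, 174.3, 107.8, 79.2], 0.8), ([313.1, 216.8, 18.0, 25.3], 0.7)]
mat [([150.0, 164.4, 90.1, 89.5], 0.87)]
positioner [([409.6, 154.6, 62.5, 63.2], 0.92)]
fitting [([279.2, 218.7, 24.7, 29.0], 0.56), ([285.0, 209.2, 8.1, 7.6], 0.49)]
strip [([346.0, 181.5, 13.0, 26.5], 0.48)]
gauge [([159.8, 171.5, 25.6, 20.5], 0.64)]
```

View pics/tray.png

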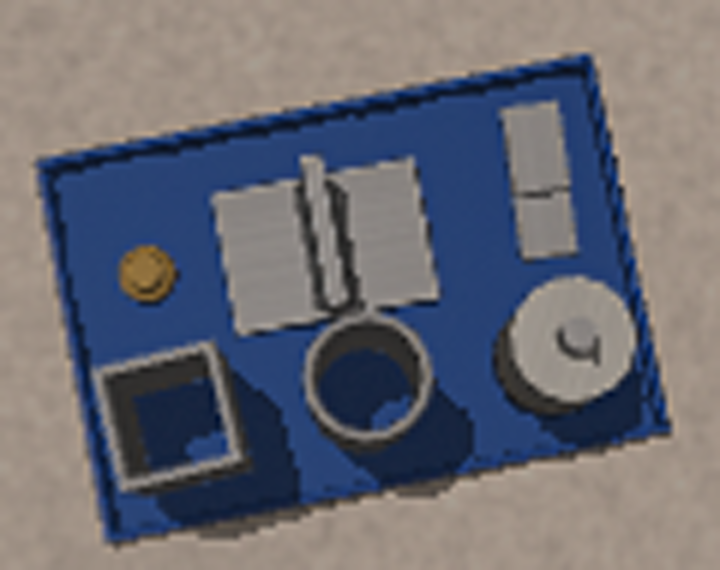

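View pics/pos.png

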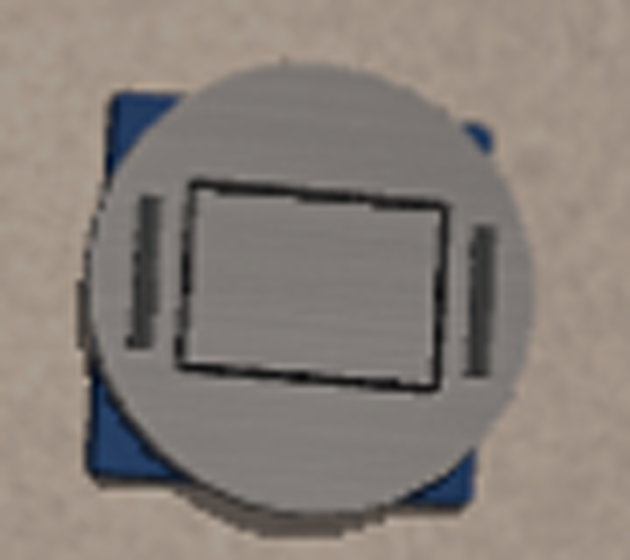

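View pics/mat.png

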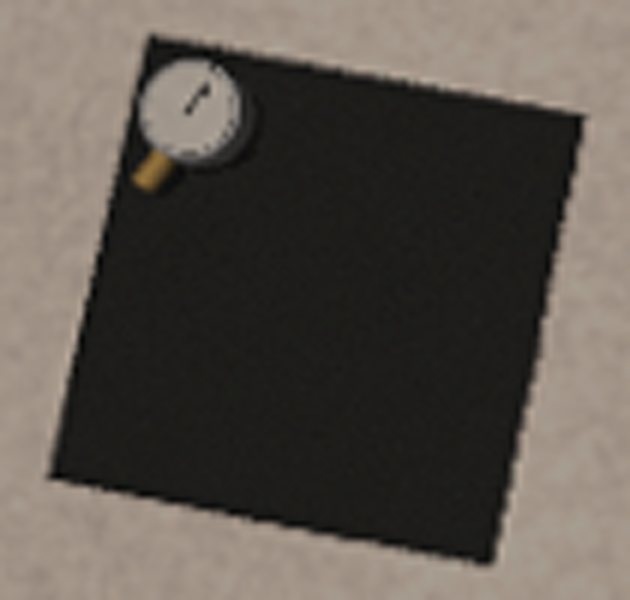

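```bash
python3 - <<'E'
from h import *; from cell import robot
c=robot.read_camera("top")
def px(l,ox,oy,f): return (np.array(l)+.5)/f-.5+[ox,oy]
def quad(n,l,o,z):
    P=p2w(c,px(l,*o),z)[:,:2]; TL,TR,BR,BL=P
    ctr=P.mean(0); x=(TL+TR-BL-BR)/2; y=(TL+BL-TR-BR)/2
    ax=np.degrees(np.arctan2(x[1],x[0])); ay=np.degrees(np.arctan2(y[1],y[0]))-90
    print(n,ctr.round(4),'len',np.linalg.norm(x).round(4),np.linalg.norm(y).round(4),'yaw',ax.round(1),ay.round(1))
t=(262,165,6)
quad('tray',[(40,162),(592,57),(668,432),(110,543)],t,.016)
quad('tube',[(98,370),(213,343),(245,470),(125,492)],t,.144)
quad('teebase',[(212,195),(413,157),(440,298),(240,335)],t,.012)
quad('pos',[(192,182),(447,206),(437,388),(180,366)],(395,145,7),.040)
quad('mat',[(150,37),(586,115),(492,565),(50,478)],(140,160,6),.003)
print('pipe',p2w(c,px([(368,377)],*t),.144))
print('cyl',p2w(c,px([(572,341)],*t),.119),p2w(c,px([(578,328)],*t),.144))
print('teeup',p2w(c,px([(312,157),(338,302)],*t),.070))
print('fit,strip',p2w(c,px([(147,272),(540,180)],*t),.02))
print('gauge, stem',p2w(c,px([(190,110),(150,175)],140,160,6),.02))
E
```

```text
tray [ 0.4919 -0.0082] len 0.1485 0.2174 yaw 10.7 10.9
tube [0.4402 0.0538] len 0.0429 0.0402 yaw 13.5 11.7
teebase [0.512  0.0021] len 0.0556 0.0787 yaw 10.9 10.5
pos [ 0.5551 -0.2811] len 0.0609 0.0855 yaw -5.4 -5.1
mat [0.5054 0.2918] len 0.1783 0.1782 yaw -10.9 -10.5
pipe [[ 0.45399874 -0.01257833  0.144     ]]
cyl [[ 0.46763262 -0.08349555  0.119     ]] [[ 0.47028795 -0.08347047  0.144     ]]
teeup [[ 0.5387871   0.00695239  0.07      ]
 [ 0.4855114  -0.00246238  0.07      ]]
fit,strip [[ 0.5013765   0.07063639  0.02      ]
 [ 0.5365658  -0.08019507  0.02      ]]
gauge, stem [[0.57670143 0.33961116 0.02      ]
 [0.55124751 0.35448344 0.02      ]]
```

```bash
cat > ov.py <<'E'
from h import *; from cell import robot
def poly(P,yaw,z,pts):
    a=np.radians(yaw);r=np.array([[np.cos(a),-np.sin(a)],[np.sin(a),np.cos(a)]])
    q=np.array(pts)@r.T+np.array(P)[:2]; return np.c_[q,np.full(len(q),z)]
def rect(a,b): 
    a/=2;b/=2
    return [(a,b),(a,-b),(-a,-b),(-a,b)]
def circ(r): 
    t=np.linspace(0,2*np.pi,40); return np.c_[r*np.cos(t),r*np.sin(t)]
def overlay(c,items,box,f,name):
    x,y,w,h=box
    im=cv2.resize(c["img"][y:y+h,x:x+w,::-1],None,fx=f,fy=f,interpolation=cv2.INTER_CUBIC)
    for P in items:
        p=(w2p(c,P)-[x,y]+.5)*f-.5
        cv2.polylines(im,[np.round(p*8).astype(np.int32)],True,(0,255,0) ,1,cv2.LINE_AA,3)
    cv2.imwrite("pics/"+name,im)
E
cat > t1.py <<'E'
from ov import *
import sys
I=[poly((.4402,.0538),12,.144,rect(.042,.042)),poly((.4402,.0538),12,.004,rect(.042,.042)),
poly((.454,-.0126),0,.144,circ(.022)),poly((.454,-.0126),0,.004,circ(.022)),
poly((.468,-.0835),0,.119,circ(.022)),poly((.468,-.0835),0,.004,circ(.022)),poly((.468,-.0835),0,.144,circ(.006)),
poly((.512,.0021),10.7,.012,rect(.056,.08)),poly((.512,.0021),10.7,.070,rect(.056,.008)),
poly((.4919,-.0082),10.8,.016,rect(.15,.22)),poly((.5551,-.2811),-5.2,.04,rect(.064,.088)),poly((.5054,.2918),-10.7,.003,rect(.18,.18))]
overlay(robot.read_camera("side"),I,(240,90,170,260),4 if 0 else 3,"ov_side.png")
overlay(robot.read_camera("top"),I,(262,165,120,95),6,"ov_top.png")
E
python3 t1.py
```

```text
(no output)
```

View pics/ov_side.png

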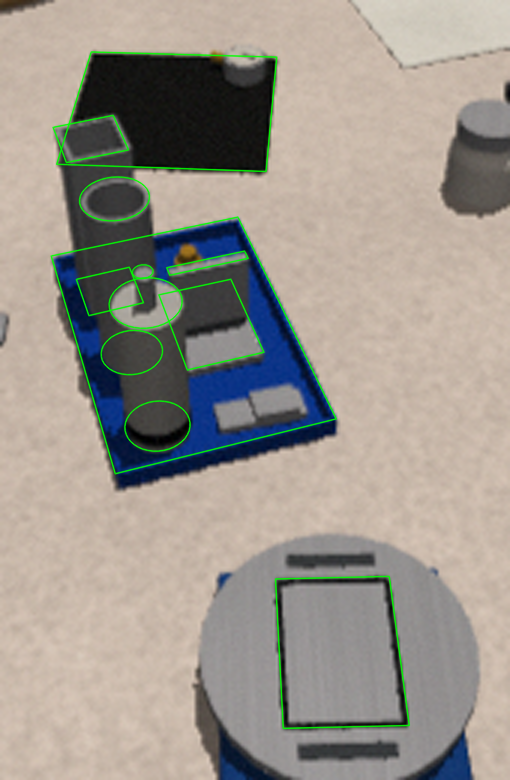

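View pics/ov_top.png

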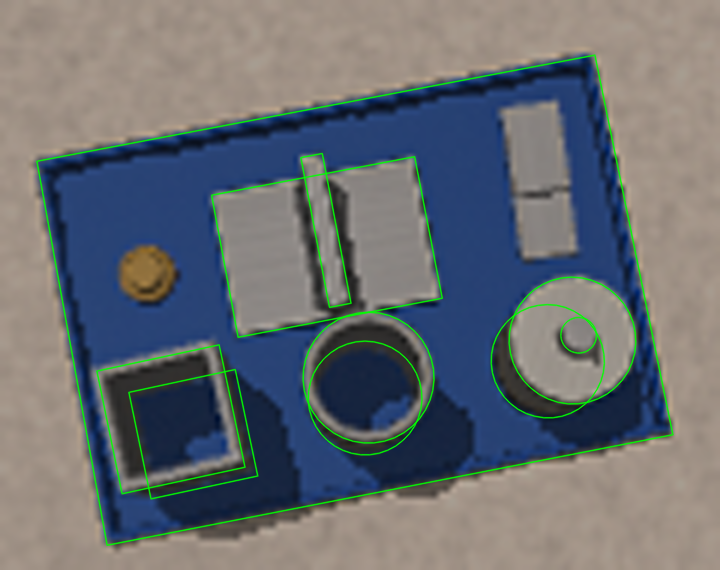

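```bash
cat > plan.py <<'E'
from h import *
def plan(state,wps,vmax=45,wmax=.15):
    """wps: list of (x,y,z,yaw,open). prints rows"""
    p=np.array(state["tool_pos"]);r=R.from_euler('xyz',state["tool_rot"]);rows=[]
    for (x,y,z,yaw,op) in wps:
        pt=np.array([x,y,z]);rt=R.from_euler('xyz',[np.pi,0,yaw])
        d=np.linalg.norm(pt-p)*1000;rv=(r.inv()*rt).as_rotvec()
        n=int(max(1,np.ceil(d/vmax),np.ceil(np.linalg.norm(rv)/wmax)))
        dp=(pt-p)/n
        step=R.from_rotvec(rv/n)
        for i in range(n):
            sh=r.inv().apply(dp)*1000
            w=rv/n
            rows.append([op]+[round(v,1) for v in sh]+[round(v,3) for v in w])
            p=p+dp; r=r*step
    print(len(rows));
    for i in range(0,len(rows),12): print(str(rows[i:i+12]).replace(' ',''))
E
python3 - <<'E'
from plan import *; from cell import robot
plan(robot.observe(),[(.44,.054,.22,.205,80)])
E
```

```text
14
[[80,np.float64(-31.3),np.float64(-31.0),np.float64(0.5),np.float64(0.0),np.float64(-0.0),np.float64(-0.104)],[80,np.float64(-27.9),np.float64(-34.1),np.float64(0.5),np.float64(0.0),np.float64(-0.0),np.float64(-0.104)],[80,np.float64(-24.2),np.float64(-36.8),np.float64(0.5),np.float64(0.0),np.float64(-0.0),np.float64(-0.104)],[80,np.float64(-20.2),np.float64(-39.1),np.float64(0.5),np.float64(0.0),np.float64(-0.0),np.float64(-0.104)],[80,np.float64(-16.1),np.float64(-41.0),np.float64(0.5),np.float64(0.0),np.float64(-0.0),np.float64(-0.104)],[80,np.float64(-11.7),np.float64(-42.5),np.float64(0.5),np.float64(0.0),np.float64(-0.0),np.float64(-0.104)],[80,np.float64(-7.2),np.float64(-43.4),np.float64(0.5),np.float64(0.0),np.float64(-0.0),np.float64(-0.104)],[80,np.float64(-2.7),np.float64(-44.0),np.float64(0.5),np.float64(0.0),np.float64(-0.0),np.float64(-0.104)],[80,np.float64(1.9),np.float64(-44.0),np.float64(0.5),np.float64(0.0),np.float64(-0.0),np.float64(-0.104)],[80,np.float64(6.4),np.float64(-43.6),np.float64(0.5),np.float64(0.0),np.float64(-0.0),np.float64(-0.104)],[80,np.float64(10.9),np.float64(-42.7),np.float64(0.5),np.float64(0.0),np.float64(-0.0),np.float64(-0.104)],[80,np.float64(15.3),np.float64(-41.3),np.float64(0.5),np.float64(0.0),np.float64(-0.0),np.float64(-0.104)]]
[[80,np.float64(19.5),np.float64(-39.5),np.float64(0.5),np.float64(0.0),np.float64(-0.0),np.float64(-0.104)],[80,np.float64(23.5),np.float64(-37.3),np.float64(0.5),np.float64(0.0),np.float64(-0.0),np.float64(-0.104)]]
```

>>> move_arm(
  increments=[
    [80, -31, -31, 0.5, 0, 0, -0.104],
    [80, -28, -34, 0.5, 0, 0, -0.104],
    [80, -24, -37, 0.5, 0, 0, -0.104],
    [80, -20, -39, 0.5, 0, 0, -0.104],
    [80, -16, -41, 0.5, 0, 0, -0.104],
    [80, -12, -42.5, 0.5, 0, 0, -0.104],
    [80, -7, -43.5, 0.5, 0, 0, -0.104],
    [80, -3, -44, 0.5, 0, 0, -0.104],
    [80, 2, -44, 0.5, 0, 0, -0.104],
    [80, 6.5, -43.5, 0.5, 0, 0, -0.104],
    [80, 11, -42.5, 0.5, 0, 0, -0.104],
    [80, 15, -41, 0.5, 0, 0, -0.104],
  ],
)

```text
time: 2.35
tool_pos: [0.3988, -0.0102, 0.2214]
tool_rot: [3.137, -0.006, 0.032]
contact_force: [0.4, -1.8, 0.4]
opening: 0.0801
```

```bash
sed -i 's/round(v,1)/float(round(v,1))/;s/round(v,3)/float(round(v,3))/' plan.py; cat > p.py <<'E'
import sys
from plan import *; from cell import robot
s=robot.observe(); print(s["tool_pos"].round(4),s["tool_rot"].round(3),s["opening"].round(4),s["contact_force"].round(1),round(s["time"],2))
a=eval(sys.argv[1]); plan(s,a,*(float(v) for v in sys.argv[2:]))
E
python3 p.py "[(.4405,.054,.20,.205,80),(.4405,.054,.096,.205,80)]" 35
```

```text
Traceback (most recent call last):
  File "p.py", line 3, in <module>
    s=robot.observe(); print(s["tool_pos"].round(4),s["tool_rot"].round(3),s["opening"].round(4),s["contact_force"].round(1),round(s["time"],2))
                                                                           ^^^^^^^^^^^^^^^^^^
AttributeError: 'float' object has no attribute 'round'
```

```bash
sed -i 's/s\["opening"\].round(4)/round(s["opening"],4)/' p.py
python3 p.py "[(.4405,.054,.20,.205,80),(.4405,.054,.15,.205,80)]" 35
```

```text
[ 0.3988 -0.0102  0.2214] [ 3.137 -0.006  0.032] 0.0801 [ 0.4 -1.8  0.4] 2.35
5
[[80,14.5,-21.0,7.1,0.002,-0.002,-0.058],[80,15.7,-20.1,7.1,0.002,-0.002,-0.058],[80,16.9,-19.1,7.1,0.002,-0.002,-0.058],[80,0.0,0.0,25.0,-0.0,0.0,0.0],[80,0.0,0.0,25.0,-0.0,0.0,0.0]]
```

>>> move_arm(
  increments=[
    [80, 14.5, -21, 7, 0.002, -0.002, -0.058],
    [80, 15.7, -20, 7, 0.002, -0.002, -0.058],
    [80, 17, -19, 7, 0.002, -0.002, -0.058],
    [80, 0, 0, 20, 0, 0, 0],
    [80, 0, 0, 0, 0, 0, 0],
  ],
)

```text
time: 2.98
tool_pos: [0.4427, 0.0595, 0.1801]
tool_rot: [-3.142, -0.002, 0.219]
contact_force: [-0.4, 0.2, 0.3]
opening: 0.0797
```

```bash
cat > w.py <<'E'
from ov import *
import sys
c=robot.read_camera("wrist"); cv2.imwrite("pics/"+sys.argv[1],c["img"][:,:,::-1]); print(np.array(c["T"]).round(3).tolist())
E
python3 w.py w1.png; python3 p.py "[(.4405,.054,.096,.205,80)]" 30
```

```text
[[0.976, 0.206, 0.067, 0.425], [0.217, -0.932, -0.29, 0.139], [0.002, 0.298, -0.955, 0.337], [0.0, 0.0, 0.0, 1.0]]
[0.4435 0.0594 0.181 ] [ 3.141 -0.004  0.219] 0.08 [-0.1 -0.   0.7] 3.02
3
[[80,-1.5,1.5,28.3,0.0,-0.001,0.005],[80,-1.4,1.5,28.3,0.0,-0.001,0.005],[80,-1.4,1.5,28.3,0.0,-0.001,0.005]]
```

View pics/w1.png

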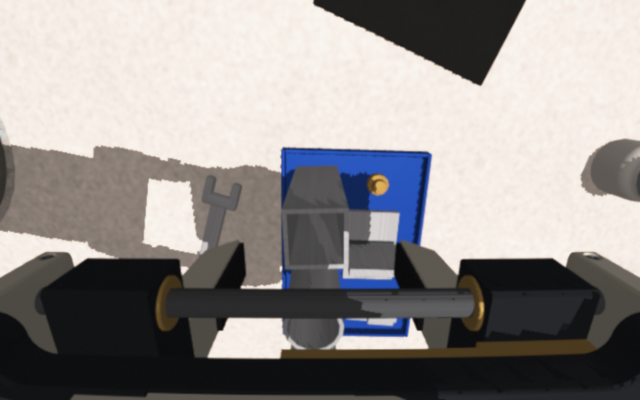

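```bash
python3 - <<'E'
from h import *; from cell import robot
c=robot.read_camera("wrist")
crop(c["img"],270,140,170,210,4 if 0 else 3,"w1z.png")
P=p2w(c,[(283,212),(343.5,209.5),(345,267),(284,269.5)],.144);print(P.round(4),P.mean(0))
E
```

```text
[[0.4186 0.0683 0.144 ]
 [0.4552 0.0781 0.144 ]
 [0.4657 0.0393 0.144 ]
 [0.4267 0.0288 0.144 ]] [0.44154819 0.05361604 0.144     ]
```

View pics/w1z.png

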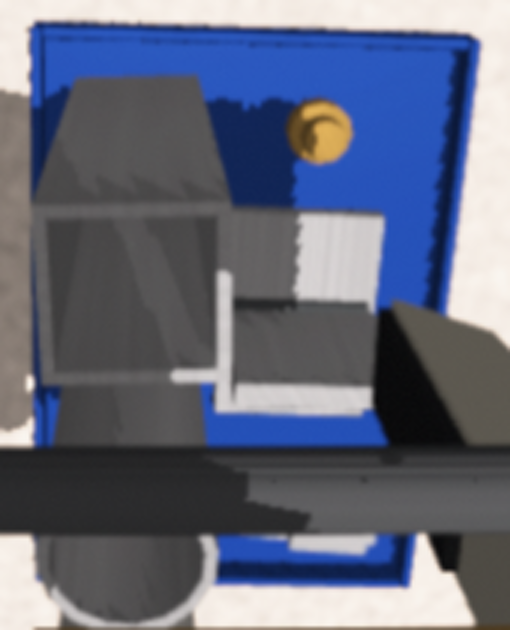

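```bash
python3 p.py "[(.441,.054,.096,.215,80)]" 30
```

```text
[0.4438 0.0592 0.1816] [ 3.141 -0.006  0.219] 0.0801 [-0.6  0.   0. ] 3.08
3
[[80,-1.5,1.4,28.5,0.0,-0.002,0.001],[80,-1.4,1.5,28.5,0.0,-0.002,0.001],[80,-1.3,1.5,28.5,0.0,-0.002,0.001]]
```

>>> move_arm(
  increments=[
    [80, -2.5, 4, 20, 0, -0.002, 0],
    [80, -0.5, 1, 28, 0, -0.002, 0],
    [80, 0, 0.5, 28, 0, 0, 0],
    [80, 0, 0, 8, 0, 0, 0],
    [80, 0, 0, 0, 0, 0, 0],
  ],
)

```text
time: 3.7
tool_pos: [0.4464, 0.0513, 0.101]
tool_rot: [3.138, -0.012, 0.216]
contact_force: [0.6, 0.6, 0.1]
opening: 0.0798
```

```bash
python3 p.py "[(.441,.054,.096,.215,80)]" 30
```

```text
[0.4464 0.0513 0.101 ] [ 3.138 -0.012  0.216] 0.0798 [0.6 0.6 0.1] 3.7
1
[[80,-4.8,-3.8,5.0,0.004,-0.012,0.0]]
```

>>> move_arm(
  increments=[
    [80, -4.8, -3.8, 5, 0.004, -0.012, 0],
    [80, 0, 0, 0, 0, 0, 0],
  ],
)

```text
time: 3.95
tool_pos: [0.4418, 0.054, 0.0975]
tool_rot: [3.141, -0.003, 0.215]
contact_force: [1.1, 0.6, 0.7]
opening: 0.0798
```

```bash
python3 p.py "[(.441,.054,.096,.215,80)]" 30
```

```text
[0.4418 0.054  0.0975] [ 3.141e+00 -3.000e-03  2.150e-01] 0.0798 [1.1 0.6 0.7] 3.95
1
[[80,-0.7,-0.1,1.5,0.0,-0.003,0.0]]
```

>>> move_arm(
  increments=[
    [36, -0.7, -0.1, 1.5, 0, -0.003, 0],
    [36, 0, 0, 0, 0, 0, 0],
    [36, 0, 0, 0, 0, 0, 0],
    [36, 0, 0, 0, 0, 0, 0],
    [36, 0, 0, 0, 0, 0, 0],
  ],
  newtons=35,
)

```text
time: 4.58
tool_pos: [0.4416, 0.0541, 0.0968]
tool_rot: [3.141, -0.001, 0.216]
contact_force: [-1.2, -0.4, -0.0]
opening: 0.0421
```

```bash
python3 p.py "[(.4416,.0541,.185,.216,36),(.469,.345,.185,.216,36)]" 40
```

```text
[0.4416 0.0541 0.0968] [ 3.141e+00 -1.000e-03  2.160e-01] 0.0421 [-1.2 -0.4 -0. ] 4.58
11
[[36,0.1,0.0,-29.4,0.0,-0.0,-0.0],[36,0.0,0.0,-29.4,0.0,-0.0,-0.0],[36,0.0,0.0,-29.4,0.0,-0.0,-0.0],[36,11.1,-34.8,-0.0,-0.0,0.0,-0.0],[36,11.1,-34.8,-0.0,-0.0,0.0,-0.0],[36,11.1,-34.8,-0.0,-0.0,0.0,-0.0],[36,11.1,-34.8,-0.0,-0.0,0.0,-0.0],[36,11.1,-34.8,-0.0,-0.0,0.0,-0.0],[36,11.1,-34.8,-0.0,-0.0,0.0,-0.0],[36,11.1,-34.8,-0.0,-0.0,0.0,-0.0],[36,11.1,-34.8,-0.0,-0.0,0.0,-0.0]]
```

>>> move_arm(
  increments=[
    [36, 0, 0, -20, 0, 0, 0],
    [36, 0, 0, -29, 0, 0, 0],
    [36, 0, 0, -29, 0, 0, 0],
    [36, 5, -18, -8, 0, 0, 0],
    [36, 11, -35, 0, 0, 0, 0],
    [36, 11, -35, 0, 0, 0, 0],
    [36, 11, -35, 0, 0, 0, 0],
    [36, 11, -35, 0, 0, 0, 0],
    [36, 11, -35, 0, 0, 0, 0],
    [36, 11, -35, 0, 0, 0, 0],
    [36, 8, -25, 0, 0, 0, 0],
  ],
)

```text
time: 5.95
tool_pos: [0.459, 0.3233, 0.1758]
tool_rot: [3.141, 0.021, 0.211]
contact_force: [-0.3, -1.1, -4.6]
opening: 0.042
```

```bash
python3 p.py "[(.469,.345,.12,.216,36)]" 25
```

```text
[0.459  0.3233 0.1758] [3.141 0.021 0.211] 0.042 [-0.3 -1.1 -4.6] 5.95
3
[[36,5.1,-6.4,18.5,0.0,0.007,-0.002],[36,5.0,-6.4,18.5,0.0,0.007,-0.002],[36,4.9,-6.4,18.6,0.0,0.007,-0.002]]
```

>>> move_arm(
  increments=[
    [36, 3, -6, 16, 0, 0.01, -0.002],
    [36, 4, -5, 20, 0, 0.007, -0.002],
    [36, 3, -4, 18, 0, 0.004, 0],
    [36, 0, 0, 0, 0, 0, 0],
  ],
)

```text
time: 6.45
tool_pos: [0.462, 0.3414, 0.1154]
tool_rot: [3.138, 0.008, 0.219]
contact_force: [-1.8, -0.8, -5.4]
opening: 0.0418
```

```bash
python3 p.py "[(.469,.345,.102,.216,36)]" 25
```

```text
[0.462  0.3414 0.1154] [3.138 0.008 0.219] 0.0418 [-1.8 -0.8 -5.4] 6.45
1
[[36,7.7,-2.0,13.4,0.003,0.008,0.003]]
```

>>> move_arm(
  increments=[
    [36, 5, -2, 12, 0.003, 0.008, 0.003],
    [36, 0, 0, 0, 0, 0, 0],
  ],
)

```text
time: 6.7
tool_pos: [0.4667, 0.3443, 0.1028]
tool_rot: [3.141, -0.0, 0.215]
contact_force: [-0.4, -0.2, -5.4]
opening: 0.0422
```

```bash
python3 p.py "[(.467,.344,.096,.216,36)]" 25
```

```text
[0.4667 0.3443 0.1028] [ 3.141 -0.     0.215] 0.0422 [-0.4 -0.2 -5.4] 6.7
1
[[36,0.3,0.3,6.8,0.0,-0.0,-0.001]]
```

>>> move_arm(
  increments=[
    [36, 0, 0, 5.5, 0, 0, 0],
    [36, 0, 0, 1, 0, 0, 0],
    [36, 0, 0, 0.5, 0, 0, 0],
    [36, 0, 0, 0, 0, 0, 0],
  ],
)

```text
time: 7.2
tool_pos: [0.4674, 0.3442, 0.0967]
tool_rot: [-3.141, -0.002, 0.215]
contact_force: [0.3, 0.5, -4.1]
opening: 0.0422
```

>>> move_arm(
  increments=[
    [36, 0, 0, 1.2, 0, 0, 0],
    [36, 0, 0, 0.8, 0, 0, 0],
    [36, 0, 0, 0, 0, 0, 0],
  ],
)

```text
time: 7.58
tool_pos: [0.4676, 0.3445, 0.0959]
tool_rot: [-3.141, -0.003, 0.215]
contact_force: [-0.9, -0.7, -5.5]
opening: 0.042
```

>>> move_arm(
  increments=[
    [36, 0, 0, 1.2, 0, 0, 0],
    [36, 0, 0, 1.2, 0, 0, 0],
    [36, 0, 0, 0, 0, 0, 0],
  ],
)

```text
time: 7.95
tool_pos: [0.4676, 0.3446, 0.0959]
tool_rot: [-3.14, -0.005, 0.215]
contact_force: [0.4, -0.9, -4.7]
opening: 0.042
```

>>> move_arm(
  increments=[
    [36, 0, 0, 3, 0, 0.003, 0],
  ],
)

```text
time: 8.07
tool_pos: [0.4679, 0.345, 0.0956]
tool_rot: [-3.14, -0.009, 0.215]
contact_force: [-9.0, -5.3, 36.4]
opening: 0.0421
```

>>> move_arm(
  increments=[
    [36, 0, 0, -0.5, 0, -0.006, 0],
    [60, 0, 0, 0, 0, 0, 0],
    [62, 0, 0, 0, 0, 0, 0],
    [62, 0, 0, 0, 0, 0, 0],
  ],
)

```text
time: 8.57
tool_pos: [0.4692, 0.3457, 0.0965]
tool_rot: [-3.138, -0.007, 0.215]
contact_force: [0.9, -0.2, 0.2]
opening: 0.0615
```

```bash
python3 p.py "[(.4692,.3457,.185,.21,62),(.452,-.014,.185,.195,80)]" 45
```

```text
[0.4692 0.3457 0.0965] [-3.138 -0.007  0.215] 0.0615 [ 0.9 -0.2  0.2] 8.57
11
[[62,0.3,-0.1,-44.2,-0.002,-0.004,0.003],[62,0.1,-0.1,-44.2,-0.002,-0.004,0.003],[80,-10.2,38.7,0.0,0.0,-0.0,0.002],[80,-10.1,38.7,0.0,0.0,-0.0,0.002],[80,-10.1,38.7,0.0,0.0,-0.0,0.002],[80,-10.0,38.7,0.0,0.0,-0.0,0.002],[80,-9.9,38.8,0.0,0.0,-0.0,0.002],[80,-9.9,38.8,0.0,0.0,-0.0,0.002],[80,-9.8,38.8,0.0,0.0,-0.0,0.002],[80,-9.7,38.8,0.0,0.0,-0.0,0.002],[80,-9.7,38.8,0.0,0.0,-0.0,0.002]]
```

>>> move_arm(
  increments=[
    [62, 0, 0, -30, -0.002, -0.004, 0.003],
    [62, 0, 0, -45, 0, 0, 0.003],
    [62, -4, 15, -14, 0, 0, 0.002],
    [80, -10, 39, 0, 0, 0, 0.002],
    [80, -10, 39, 0, 0, 0, 0.002],
    [80, -10, 39, 0, 0, 0, 0.002],
    [80, -10, 39, 0, 0, 0, 0.002],
    [80, -10, 39, 0, 0, 0, 0.002],
    [80, -10, 39, 0, 0, 0, 0.002],
    [80, -10, 39, 0, 0, 0, 0.002],
    [80, -10, 39, 0, 0, 0, 0.002],
  ],
)

```text
time: 9.95
tool_pos: [0.4462, -0.0049, 0.1808]
tool_rot: [3.141, 0.006, 0.193]
contact_force: [0.7, -0.1, 0.5]
opening: 0.08
```

```bash
python3 p.py "[(.454,-.0126,.15,.195,80)]" 25
```

```text
[ 0.4462 -0.0049  0.1808] [3.141 0.006 0.193] 0.08 [ 0.7 -0.1  0.5] 9.95
2
[[80,3.2,4.5,15.4,0.0,0.003,-0.001],[80,3.1,4.5,15.4,0.0,0.003,-0.001]]
```

>>> move_arm(
  increments=[
    [80, 4, 0, 0, 0, 0.004, 0],
    [80, 0, 0, 0, 0, 0, 0],
  ],
)

```text
time: 10.2
tool_pos: [0.4488, -0.0066, 0.1796]
tool_rot: [-3.141, 0.004, 0.188]
contact_force: [0.2, -0.5, 0.5]
opening: 0.0797
```

```bash
python3 - <<'E'
from ov import *
c=robot.read_camera("wrist")
P=(.454,-.0126)
overlay(c,[poly(P,0,.144,circ(.022)),poly((.468,-.0835),0,.119,circ(.022))],(230,120,180,190),4 if 0 else 3,"w2.png")
c=robot.read_camera("top"); crop(c["img"],140,150,240,120,3,"t2.png")
E
python3 p.py "[(.454,-.0126,.15,.195,80)]" 25
```

```text
[ 0.4488 -0.006   0.1797] [3.142 0.004 0.19 ] 0.0801 [-0.4 -0.4 -0.1] 10.3
2
[[80,2.0,3.7,14.9,0.0,0.002,-0.003],[80,1.9,3.7,14.9,0.0,0.002,-0.003]]
```

View pics/w2.png

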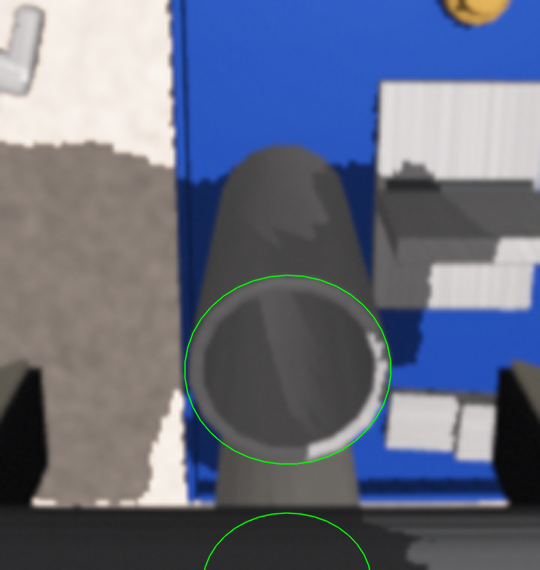

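View pics/t2.png

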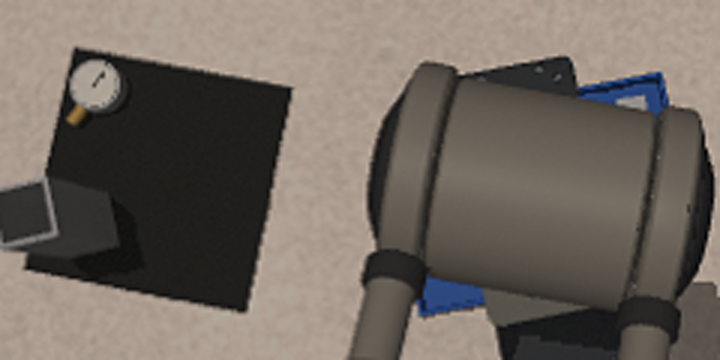

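>>> move_arm(
  increments=[
    [80, 5, 6, 15, 0, 0.004, 0],
    [80, 1, 1, 28, 0, 0, 0],
    [80, -0.5, 0, 28, 0, 0, 0],
    [80, 0, 0, 8, 0, 0, 0],
    [80, 0, 0, 0, 0, 0, 0],
  ],
)

```text
time: 10.92
tool_pos: [0.4564, -0.0074, 0.0993]
tool_rot: [3.141, -0.002, 0.198]
contact_force: [-0.8, -0.2, -0.4]
opening: 0.0801
```

```bash
python3 p.py "[(.454,-.0126,.096,.195,80)]" 25
```

```text
[ 0.4564 -0.0074  0.0993] [ 3.141e+00 -2.000e-03  1.980e-01] 0.0801 [-0.8 -0.2 -0.4] 10.93
1
[[80,-3.3,4.6,3.3,0.0,-0.002,0.003]]
```

>>> move_arm(
  increments=[
    [80, -3.3, 4.6, 3.5, 0, -0.002, 0.003],
    [80, 0, 0, 0, 0, 0, 0],
  ],
)

```text
time: 11.18
tool_pos: [0.4549, -0.0127, 0.0971]
tool_rot: [3.14, -0.002, 0.196]
contact_force: [0.8, 0.5, -0.9]
opening: 0.0798
```

```bash
python3 p.py "[(.454,-.0126,.096,.195,80)]" 25
```

```text
[ 0.4549 -0.0127  0.0971] [ 3.14e+00 -2.00e-03  1.96e-01] 0.0798 [ 0.8  0.5 -0.9] 11.18
1
[[80,-0.8,-0.2,1.1,0.001,-0.002,0.001]]
```

>>> move_arm(
  increments=[
    [38, -1, 0, 1, 0, -0.002, 0],
    [38, 0, 0, 0, 0, 0, 0],
    [38, 0, 0, 0, 0, 0, 0],
    [38, 0, 0, 0, 0, 0, 0],
  ],
)

```text
time: 11.68
tool_pos: [0.4545, -0.0132, 0.0971]
tool_rot: [3.139, -0.002, 0.195]
contact_force: [0.1, -0.5, 0.2]
opening: 0.0446
```

>>> move_arm(
  increments=[
    [38, 0, 0, 0, 0.002, 0, 0],
    [38, 0, 0, -20, 0, 0, 0],
    [38, 0, 0, -30, 0, 0, 0],
    [38, 0, 0, -30, 0, 0, 0],
    [38, 3, -15, -8, 0, 0, 0],
    [38, 7, -35, 0, 0, 0, 0],
    [38, 7, -35, 0, 0, 0, 0],
    [38, 7, -35, 0, 0, 0, 0],
    [38, 7, -35, 0, 0, 0, 0],
    [38, 7, -35, 0, 0, 0, 0],
    [38, 7, -35, 0, 0, 0, 0],
    [38, 4, -20, 0, 0, 0, 0],
  ],
)

```text
time: 13.18
tool_pos: [0.4464, 0.2495, 0.1767]
tool_rot: [-3.136, 0.019, 0.193]
contact_force: [0.8, -0.2, -4.1]
opening: 0.0428
```

```bash
python3 p.py "[(.452,.256,.106,.216,38)]" 25
```

```text
[0.4464 0.2495 0.1767] [-3.136  0.019  0.193] 0.0428 [ 0.8 -0.2 -4.1] 13.18
3
[[38,2.7,-1.6,23.5,-0.002,0.006,-0.008],[38,2.6,-1.7,23.5,-0.002,0.006,-0.008],[38,2.4,-1.7,23.5,-0.002,0.006,-0.008]]
```

>>> move_arm(
  increments=[
    [38, 4, 2, 18, -0.002, 0.01, -0.008],
    [38, 3, -1, 26, -0.002, 0.006, -0.008],
    [38, 2, -1, 22, -0.002, 0.003, -0.004],
    [38, 0, 0, 0, 0, 0, 0],
  ],
)

```text
time: 13.68
tool_pos: [0.4487, 0.2563, 0.1032]
tool_rot: [-3.141, 0.009, 0.218]
contact_force: [-1.2, -0.4, -2.7]
opening: 0.0427
```

```bash
python3 p.py "[(.452,.256,.099,.21,38)]" 25
```

```text
[0.4487 0.2563 0.1032] [-3.141  0.009  0.218] 0.0427 [-1.2 -0.4 -2.7] 13.68
1
[[38,3.2,1.0,4.2,-0.0,0.009,0.008]]
```

>>> move_arm(
  increments=[
    [38, 3, 1, 3.5, 0, 0.009, 0.005],
    [38, 0, 0, 0, 0, 0, 0],
  ],
)

```text
time: 13.92
tool_pos: [0.4517, 0.2566, 0.0998]
tool_rot: [-3.141, -0.0, 0.213]
contact_force: [0.3, 0.0, -3.3]
opening: 0.0434
```

```bash
python3 p.py "[(.452,.256,.096,.21,38)]" 25
```

```text
[0.4517 0.2566 0.0998] [-3.141 -0.     0.213] 0.0434 [ 0.3  0.  -3.3] 13.93
1
[[38,0.1,0.6,3.8,-0.001,-0.0,0.003]]
```

>>> move_arm(
  increments=[
    [38, 0, 0.5, 3, 0, 0, 0],
    [38, 0, 0, 1.5, 0, 0, 0],
    [38, 0, 0, 1, 0, 0, 0],
  ],
)

```text
time: 14.3
tool_pos: [0.4527, 0.2564, 0.0961]
tool_rot: [-3.14, -0.003, 0.213]
contact_force: [-2.4, 0.5, 9.3]
opening: 0.0432
```

Touching. Release and rise.

>>> move_arm(
  increments=[
    [38, -0.5, 0, 0, 0, -0.003, 0],
    [62, 0, 0, 0, 0, 0, 0],
    [62, 0, 0, 0, 0, 0, 0],
    [62, 0, 0, 0, 0, 0, 0],
  ],
)

```text
time: 14.8
tool_pos: [0.4533, 0.2565, 0.097]
tool_rot: [-3.14, -0.003, 0.212]
contact_force: [-0.0, 0.1, -0.2]
opening: 0.0614
```

```bash
python3 p.py "[(.4520,.2565,.185,.21,62),(.468,-.0835,.185,.195,80)]" 45
```

```text
[0.4533 0.2565 0.097 ] [-3.14e+00 -3.00e-03  2.12e-01] 0.0614 [-0.   0.1 -0.2] 14.8
10
[[62,-0.5,-0.2,-44.0,-0.001,-0.002,0.001],[62,-0.6,-0.2,-44.0,-0.001,-0.002,0.001],[80,-6.9,42.0,0.0,-0.0,-0.0,0.002],[80,-6.8,42.0,0.0,-0.0,-0.0,0.002],[80,-6.7,42.0,0.0,-0.0,-0.0,0.002],[80,-6.7,42.0,0.0,-0.0,-0.0,0.002],[80,-6.6,42.0,0.0,-0.0,-0.0,0.002],[80,-6.5,42.0,0.0,-0.0,-0.0,0.002],[80,-6.4,42.1,0.0,-0.0,-0.0,0.002],[80,-6.4,42.1,0.0,-0.0,-0.0,0.002]]
```

>>> move_arm(
  increments=[
    [62, 0, 0, -30, 0, -0.002, 0.001],
    [62, 0, 0, -45, 0, 0, 0.001],
    [62, -3, 17, -14, 0, 0, 0.002],
    [80, -6, 42, 0, 0, 0, 0.002],
    [80, -6, 42, 0, 0, 0, 0.002],
    [80, -6, 42, 0, 0, 0, 0.002],
    [80, -6, 42, 0, 0, 0, 0.002],
    [80, -6, 42, 0, 0, 0, 0.002],
    [80, -6, 42, 0, 0, 0, 0.002],
    [80, -6, 42, 0, 0, 0, 0.002],
    [80, -4, 22, 0, 0, 0, 0.002],
    [80, 0, 0, 0, 0, 0, 0],
  ],
)

```text
time: 16.3
tool_pos: [0.4674, -0.0954, 0.1826]
tool_rot: [-3.139, 0.007, 0.19]
contact_force: [-0.2, 0.4, -0.8]
opening: 0.0799
```

```bash
python3 - <<'E'
from ov import *
c=robot.read_camera("wrist")
P=(.468,-.0835)
overlay(c,[poly(P,0,.119,circ(.022)),poly(P,0,.144,circ(.006))],(230,120,180,190),3,"w3.png")
E
python3 p.py "[(.468,-.0835,.15,.195,80)]" 25
```

```text
[ 0.4674 -0.0946  0.1826] [-3.139  0.007  0.191] 0.0802 [ 0.5 -0.9 -0.5] 16.35
2
[[80,1.5,-5.3,16.3,-0.001,0.004,-0.002],[80,1.4,-5.4,16.3,-0.001,0.004,-0.002]]
```

View pics/w3.png

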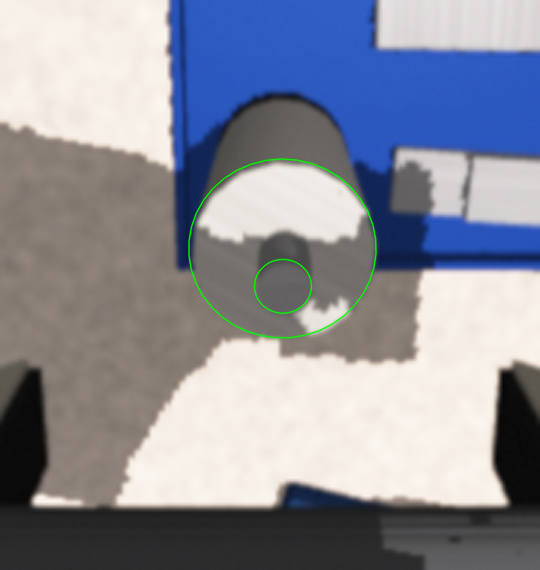

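>>> move_arm(
  increments=[
    [80, 2, -10, 15, -0.001, 0.006, 0],
    [80, 0, -1, 28, 0, 0, 0],
    [80, -0.5, 0, 28, 0, 0, 0],
    [80, 0, 0, 14, 0, 0, 0],
    [80, 0, 0, 0, 0, 0, 0],
  ],
)

```text
time: 16.98
tool_pos: [0.4647, -0.0785, 0.0946]
tool_rot: [-3.138, 0.002, 0.195]
contact_force: [-0.6, -0.9, 1.0]
opening: 0.08
```

```bash
python3 p.py "[(.468,-.0835,.087,.195,80)]" 25
```

```text
[ 0.4647 -0.0785  0.0946] [-3.138e+00  2.000e-03  1.950e-01] 0.08 [-0.6 -0.9  1. ] 16.98
1
[[80,2.2,5.6,7.6,-0.003,0.002,0.0]]
```

>>> move_arm(
  increments=[
    [80, 2.3, 5.6, 8, -0.003, 0.002, 0],
    [80, 0, 0, 0, 0, 0, 0],
  ],
)

```text
time: 17.23
tool_pos: [0.4688, -0.0832, 0.087]
tool_rot: [3.141, -0.001, 0.197]
contact_force: [0.3, -0.2, -0.4]
opening: 0.0801
```

```bash
python3 p.py "[(.468,-.0835,.087,.195,80)]" 25
```

```text
[ 0.4688 -0.0832  0.087 ] [ 3.141e+00 -1.000e-03  1.970e-01] 0.0801 [ 0.3 -0.2 -0.4] 17.23
1
[[80,-0.8,0.2,-0.0,0.0,-0.001,0.002]]
```

>>> move_arm(
  increments=[
    [38, -1, 0, 0, 0, -0.001, 0],
    [38, 0, 0, 0, 0, 0, 0],
    [38, 0, 0, 0, 0, 0, 0],
    [38, 0, 0, 0, 0, 0, 0],
    [38, 0, 0, 0, 0, 0, 0],
  ],
)

```text
time: 17.85
tool_pos: [0.4683, -0.0836, 0.0881]
tool_rot: [3.14, -0.002, 0.196]
contact_force: [-0.0, 0.4, -0.7]
opening: 0.0435
```

>>> move_arm(
  increments=[
    [38, 0, 0, -20, 0.002, 0.002, 0],
    [38, 0, 0, -30, 0, 0, 0],
    [38, 0, 0, -30, 0, 0, 0],
    [38, 5, -12, -12, 0, 0, 0],
    [38, 15, -34, 0, 0, 0, 0],
    [38, 15, -34, 0, 0, 0, 0],
    [38, 15, -34, 0, 0, 0, 0],
    [38, 15, -34, 0, 0, 0, 0],
    [38, 15, -34, 0, 0, 0, 0],
    [38, 15, -34, 0, 0, 0, 0],
    [38, 15, -34, 0, 0, 0, 0],
    [38, 12, -26, 0, 0, 0, 0],
  ],
)

```text
time: 19.35
tool_pos: [0.5288, 0.2256, 0.1731]
tool_rot: [-3.134, 0.015, 0.193]
contact_force: [0.3, 0.3, -3.5]
opening: 0.0433
```

```bash
python3 p.py "[(.541,.239,.098,.205,38)]" 25
```

```text
[0.5288 0.2256 0.1731] [-3.134  0.015  0.193] 0.0433 [ 0.3  0.3 -3.5] 19.35
4
[[38,3.9,-2.6,18.7,-0.002,0.004,-0.003],[38,3.9,-2.6,18.7,-0.002,0.004,-0.003],[38,3.8,-2.6,18.7,-0.002,0.004,-0.003],[38,3.7,-2.6,18.8,-0.002,0.004,-0.003]]
```

>>> move_arm(
  increments=[
    [38, 3, -1, 16, -0.004, 0.007, -0.003],
    [38, 3, -2, 22, -0.002, 0.004, -0.003],
    [38, 3, -2, 22, -0.002, 0.004, 0],
    [38, 2, -1, 12, 0, 0, 0],
    [38, 0, 0, 0, 0, 0, 0],
  ],
)

```text
time: 19.98
tool_pos: [0.5333, 0.2403, 0.0931]
tool_rot: [-3.141, 0.009, 0.205]
contact_force: [-0.2, 0.3, -3.3]
opening: 0.0432
```

```bash
python3 p.py "[(.541,.239,.091,.205,38)]" 25
```

```text
[0.5333 0.2403 0.0931] [-3.141  0.009  0.205] 0.0432 [-0.2  0.3 -3.3] 19.98
1
[[38,7.3,2.8,2.0,-0.0,0.009,0.0]]
```

>>> move_arm(
  increments=[
    [38, 7, 2.5, 2, 0, 0.009, 0],
    [38, 0, 0, 0, 0, 0, 0],
  ],
)

```text
time: 20.23
tool_pos: [0.5418, 0.2395, 0.092]
tool_rot: [-3.141, -0.003, 0.205]
contact_force: [-0.2, -0.3, -3.1]
opening: 0.0434
```

```bash
python3 p.py "[(.541,.239,.087,.205,38)]" 25
```

```text
[0.5418 0.2395 0.092 ] [-3.141e+00 -3.000e-03  2.050e-01] 0.0434 [-0.2 -0.3 -3.1] 20.23
1
[[38,-0.9,0.3,5.0,-0.0,-0.003,0.0]]
```

>>> move_arm(
  increments=[
    [38, -0.5, 0, 4, 0, -0.003, 0],
    [38, 0, 0, 1.5, 0, 0, 0],
    [38, 0, 0, 1, 0, 0, 0],
  ],
)

```text
time: 20.6
tool_pos: [0.5421, 0.2393, 0.0871]
tool_rot: [-3.141, -0.002, 0.204]
contact_force: [-3.1, -0.7, 7.3]
opening: 0.0436
```

Touching as expected. Release and rise.

>>> move_arm(
  increments=[
    [38, -0.3, 0, 0, 0, -0.002, 0],
    [62, 0, 0, 0, 0, 0, 0],
    [62, 0, 0, 0, 0, 0, 0],
    [62, 0, 0, 0, 0, 0, 0],
  ],
)

```text
time: 21.1
tool_pos: [0.5425, 0.2395, 0.0879]
tool_rot: [-3.141, -0.002, 0.204]
contact_force: [-0.4, -0.3, -0.1]
opening: 0.0615
```

```bash
python3 p.py "[(.542,.2393,.185,.205,62),(.512,.0021,.185,-1.38,62)]" 45
```

```text
[0.5425 0.2395 0.0879] [-3.141e+00 -2.000e-03  2.040e-01] 0.0615 [-0.4 -0.3 -0.1] 21.1
14
[[62,-0.1,-0.0,-32.4,-0.0,-0.001,-0.0],[62,-0.1,0.0,-32.4,-0.0,-0.001,-0.0],[62,-0.2,0.0,-32.4,-0.0,-0.001,-0.0],[62,-7.1,20.6,0.0,-0.0,-0.0,0.144],[62,-4.0,21.4,0.0,-0.0,-0.0,0.144],[62,-0.9,21.7,0.0,-0.0,-0.0,0.144],[62,2.2,21.6,0.0,-0.0,-0.0,0.144],[62,5.3,21.1,0.0,-0.0,-0.0,0.144],[62,8.3,20.1,0.0,-0.0,-0.0,0.144],[62,11.1,18.7,0.0,-0.0,-0.0,0.144],[62,13.6,16.9,0.0,-0.0,-0.0,0.144],[62,15.9,14.8,0.0,-0.0,-0.0,0.144]]
[[62,17.9,12.4,0.0,-0.0,-0.0,0.144],[62,19.5,9.7,0.0,-0.0,-0.0,0.144]]
```

>>> move_arm(
  increments=[
    [62, 0, 0, -30, 0, 0, 0],
    [62, 0, 0, -40, 0, 0, 0],
    [62, 0, 0, -30, 0, 0, 0],
    [62, -7, 20.5, 0, 0, 0, 0.144],
    [62, -4, 21.5, 0, 0, 0, 0.144],
    [62, -1, 21.5, 0, 0, 0, 0.144],
    [62, 2, 21.5, 0, 0, 0, 0.144],
    [62, 5, 21, 0, 0, 0, 0.144],
    [62, 8, 20, 0, 0, 0, 0.144],
    [62, 11, 18.5, 0, 0, 0, 0.144],
    [62, 13.5, 17, 0, 0, 0, 0.144],
    [62, 16, 15, 0, 0, 0, 0.144],
  ],
)

```text
time: 22.6
tool_pos: [0.5138, 0.0421, 0.1923]
tool_rot: [-3.135, -0.002, -1.131]
contact_force: [0.4, -0.5, -0.6]
opening: 0.062
```

```bash
python3 p.py "[(.512,.0021,.13,-1.383,50)]" 30
```

```text
[0.5138 0.0421 0.1923] [-3.135e+00 -2.000e-03 -1.131e+00] 0.062 [ 0.4 -0.5 -0.6] 22.6
3
[[50,11.8,6.4,20.7,-0.002,-0.0,0.084],[50,12.3,5.3,20.8,-0.002,-0.0,0.084],[50,12.7,4.2,20.8,-0.002,-0.0,0.084]]
```

>>> move_arm(
  increments=[
    [50, 8, 5, 15, -0.002, 0, 0.084],
    [50, 12, 5, 20, -0.002, 0, 0.084],
    [50, 12, 4, 20, 0, 0, 0.084],
    [50, 0, 0, 0, 0, 0, 0],
  ],
)

```text
time: 23.1
tool_pos: [0.5121, 0.0045, 0.1372]
tool_rot: [-3.136, -0.001, -1.394]
contact_force: [0.4, 0.5, 1.5]
opening: 0.0498
```

```bash
python3 - <<'E'
from ov import *
c=robot.read_camera("wrist")
P=(.512,.0021)
overlay(c,[poly(P,10.7,.012,rect(.056,.08)),poly(P,10.7,.070,rect(.056,.008))],(170,100,260,190),3,"w4.png")
c=robot.read_camera("top"); crop(c["img"],140,150,240,120,3,"t4.png")
E
python3 p.py "[(.512,.0021,.13,-1.384,50)]" 25
```

```text
[0.5133 0.0051 0.1387] [-3.132e+00 -2.000e-03 -1.392e+00] 0.05 [ 0.3 -0.2  0.4] 23.2
1
[[50,2.7,1.9,8.7,-0.009,-0.002,-0.008]]
```

View pics/w4.png

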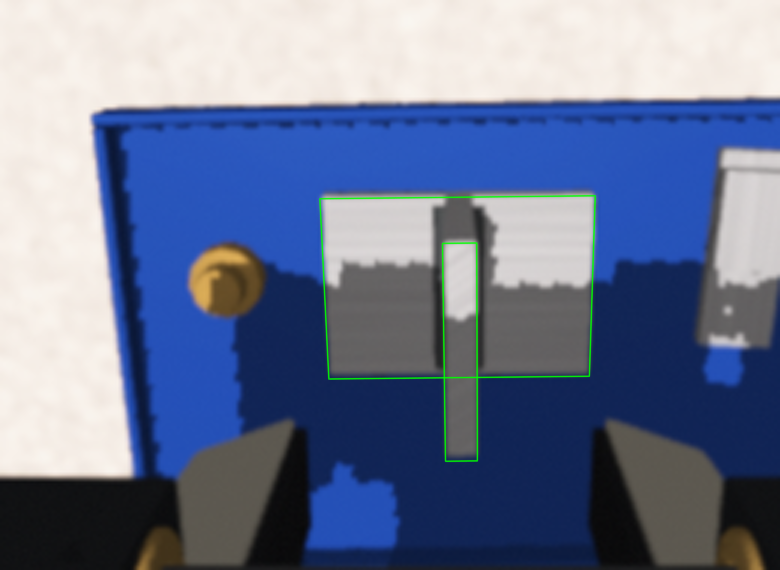

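View pics/t4.png

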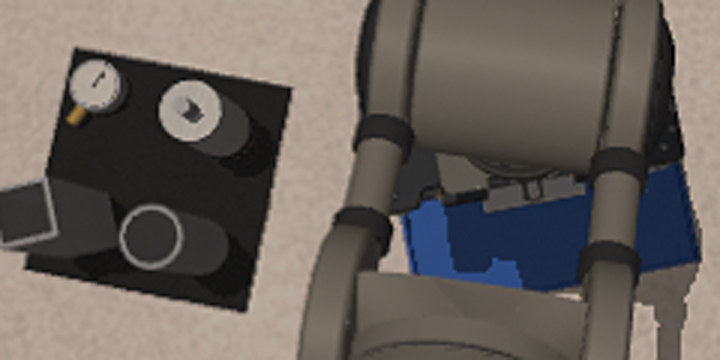

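>>> move_arm(
  increments=[
    [50, 3, 2, 18, -0.008, -0.002, -0.008],
    [50, 0, 0, 30, 0, 0, 0],
    [50, 0, 0, 30, 0, 0, 0],
    [50, 0, 0, 18, 0, 0, 0],
    [50, 0, 0, 0, 0, 0, 0],
  ],
)

```text
time: 23.82
tool_pos: [0.5135, 0.0031, 0.0398]
tool_rot: [-3.137, -0.001, -1.375]
contact_force: [0.3, -0.1, 0.0]
opening: 0.0501
```

```bash
python3 p.py "[(.512,.0021,.031,-1.384,50)]" 25
```

```text
[0.5135 0.0031 0.0398] [-3.137e+00 -1.000e-03 -1.375e+00] 0.0501 [ 0.3 -0.1  0. ] 23.82
1
[[50,0.7,1.7,8.8,-0.004,-0.001,0.009]]
```

>>> move_arm(
  increments=[
    [50, 0.7, 1.7, 9, -0.005, -0.001, 0.009],
    [50, 0, 0, 0, 0, 0, 0],
  ],
)

```text
time: 24.08
tool_pos: [0.5126, 0.0022, 0.0311]
tool_rot: [-3.141, -0.001, -1.383]
contact_force: [-0.8, -0.2, 0.2]
opening: 0.0501
```

```bash
python3 p.py "[(.512,.0021,.031,-1.384,50)]" 25
```

```text
[0.5126 0.0022 0.0311] [-3.141e+00 -1.000e-03 -1.383e+00] 0.0501 [-0.8 -0.2  0.2] 24.07
1
[[50,0.0,0.6,0.1,-0.0,-0.001,0.001]]
```

>>> move_arm(
  increments=[
    [2, 0, 0.3, 0, 0, 0, 0],
    [2, 0, 0, 0, 0, 0, 0],
    [2, 0, 0, 0, 0, 0, 0],
    [2, 0, 0, 0, 0, 0, 0],
    [2, 0, 0, 0, 0, 0, 0],
    [2, 0, 0, 0, 0, 0, 0],
  ],
  newtons=45,
)

```text
time: 24.82
tool_pos: [0.5135, 0.0019, 0.0327]
tool_rot: [-3.138, -0.002, -1.383]
contact_force: [0.8, 0.0, -0.5]
opening: 0.0081
```

```bash
python3 p.py "[(.5135,.0019,.13,-1.383,2),(.556,-.2813,.13,-1.66,2)]" 38
```

```text
[0.5135 0.0019 0.0327] [-3.138e+00 -2.000e-03 -1.383e+00] 0.0081 [ 0.8  0.  -0.5] 24.82
11
[[2,0.1,-0.1,-32.4,-0.001,-0.001,-0.0],[2,0.0,-0.1,-32.4,-0.001,-0.001,-0.0],[2,0.0,-0.1,-32.4,-0.001,-0.001,-0.0],[2,35.8,1.4,0.0,0.0,-0.0,0.035],[2,35.8,0.2,0.0,0.0,-0.0,0.035],[2,35.8,-1.1,0.0,0.0,-0.0,0.035],[2,35.7,-2.3,0.0,0.0,-0.0,0.035],[2,35.6,-3.6,0.0,0.0,-0.0,0.035],[2,35.5,-4.8,0.0,0.0,-0.0,0.035],[2,35.3,-6.0,0.0,0.0,-0.0,0.035],[2,35.1,-7.2,0.0,0.0,-0.0,0.035]]
```

>>> move_arm(
  increments=[
    [2, 0, 0, -20, -0.002, -0.001, 0],
    [2, 0, 0, -32, -0.001, 0, 0],
    [2, 0, 0, -32, 0, 0, 0],
    [2, 15, 0.5, -14, 0, 0, 0.015],
    [2, 35, 0.5, 0, 0, 0, 0.035],
    [2, 35, -1, 0, 0, 0, 0.035],
    [2, 35, -2, 0, 0, 0, 0.035],
    [2, 35, -3.5, 0, 0, 0, 0.035],
    [2, 35, -5, 0, 0, 0, 0.035],
    [2, 35, -6, 0, 0, 0, 0.035],
    [2, 35, -7, 0, 0, 0, 0.035],
    [2, 15, -3, 0, 0, 0, 0.018],
  ],
)

```text
time: 26.32
tool_pos: [0.5494, -0.275, 0.1203]
tool_rot: [3.115, 0.007, -1.667]
contact_force: [0.4, 1.1, -5.2]
opening: 0.0073
```

```bash
python3 p.py "[(.556,-.2813,.09,-1.661,2)]" 25
```

```text
[ 0.5494 -0.275   0.1203] [ 3.115  0.007 -1.667] 0.0073 [ 0.4  1.1 -5.2] 26.32
2
[[2,2.9,-4.0,15.0,0.013,0.004,-0.003],[2,2.9,-3.8,15.1,0.013,0.004,-0.003]]
```

>>> move_arm(
  increments=[
    [2, 1, -4, 10, 0.013, 0.004, -0.003],
    [2, 2, -3, 14, 0.013, 0.004, -0.003],
    [2, 0, 0, 0, 0, 0, 0],
    [2, 0, 0, 0, 0, 0, 0],
  ],
)

```text
time: 26.82
tool_pos: [0.5543, -0.2745, 0.0921]
tool_rot: [3.137, 0.004, -1.659]
contact_force: [0.3, -0.0, -4.8]
opening: 0.0081
```

```bash
python3 p.py "[(.556,-.2813,.08,-1.661,2)]" 25
```

```text
[ 0.5543 -0.2745  0.0921] [ 3.137  0.004 -1.659] 0.0081 [ 0.3 -0.  -4.8] 26.82
1
[[2,6.7,-2.3,12.0,0.005,0.004,0.002]]
```

>>> move_arm(
  increments=[
    [2, 6.5, -2.2, 12, 0.005, 0.004, 0.002],
    [2, 0, 0, 0, 0, 0, 0],
    [2, 0, 0, 0, 0, 0, 0],
  ],
)

```text
time: 27.2
tool_pos: [0.5564, -0.2807, 0.0799]
tool_rot: [-3.14, -0.001, -1.659]
contact_force: [-0.5, 0.1, -5.2]
opening: 0.0073
```

```bash
python3 p.py "[(.556,-.2813,.074,-1.661,2)]" 25; python3 - <<'E'
from ov import *
c=robot.read_camera("wrist");s=robot.observe()
P=(.5551,-.2811);cv2.imwrite("pics/w5full.png",c["img"][:,:,::-1])
tz=s["tool_pos"][2]-.0327+.004
y=s["tool_rot"][2];T=s["tool_pos"][:2]-.001*np.array([-np.sin(y),np.cos(y)])
overlay(c,[poly(P,-5.2,.040,rect(.064,.088)),poly(T,np.degrees(y)+90,tz+.008,rect(.056,.08)),poly(T,np.degrees(y)+90,tz+.066,rect(.056,.008))],(170,100,300,190),2.6,"w5.png")
E
```

```text
[ 0.5564 -0.2807  0.0799] [-3.140e+00 -1.000e-03 -1.659e+00] 0.0073 [-0.5  0.1 -5.2] 27.2
1
[[2,0.6,0.4,5.9,-0.001,-0.001,0.002]]
```

View pics/w5.png

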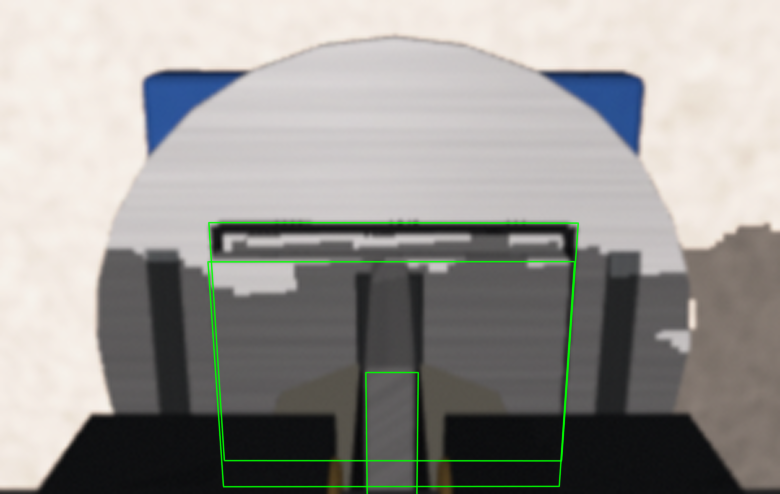

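>>> move_arm(
  increments=[
    [2, 0.5, 0.5, 6, -0.001, -0.001, 0.002],
    [2, 0, 0, 0, 0, 0, 0],
  ],
)

```text
time: 27.5
tool_pos: [0.5557, -0.2812, 0.0736]
tool_rot: [-3.141, 0.0, -1.662]
contact_force: [-0.5, -1.2, -5.6]
opening: 0.0077
```

```bash
python3 p.py "[(.556,-.2813,.0687,-1.661,2)]" 25
```

```text
[ 0.5557 -0.2812  0.0736] [-3.141  0.    -1.662] 0.0077 [-0.5 -1.2 -5.6] 27.5
1
[[2,0.0,-0.3,4.9,-0.0,0.0,-0.001]]
```

>>> move_arm(
  increments=[
    [2, 0, -0.3, 4, 0, 0, 0],
    [2, 0, 0, 1.5, 0, 0, 0],
    [2, 0, 0, 1, 0, 0, 0],
  ],
)

```text
time: 27.88
tool_pos: [0.5561, -0.2813, 0.0687]
tool_rot: [-3.141, -0.0, -1.662]
contact_force: [-4.5, 1.5, 7.2]
opening: 0.0077
```

>>> move_arm(
  increments=[
    [2, 0, 0.2, 0, 0, 0, 0],
    [40, 0, 0, 0, 0, 0, 0],
    [40, 0, 0, 0, 0, 0, 0],
    [40, 0, 0, 0, 0, 0, 0],
    [40, 0, 0, -25, 0, 0, 0],
    [40, 0, 0, -40, 0, 0, 0],
    [40, 0, 0, -40, 0, 0, 0],
    [40, 0, 0, 0, 0, 0, 0],
  ],
)

```text
time: 28.88
tool_pos: [0.5572, -0.2823, 0.1777]
tool_rot: [-3.136, -0.003, -1.662]
contact_force: [-0.6, -0.4, 1.1]
opening: 0.04
```

```bash
python3 - <<'E'
from ov import *
c=robot.read_camera("wrist");s=robot.observe();print(s["tool_pos"],s["tool_rot"])
P=(.5551,-.2811)
overlay(c,[poly(P,-5.2,.040,rect(.064,.088)),poly(P,-5.2,.048,rect(.056,.08)),poly(P,-5.2,.106,rect(.056,.008))],(170,100,300,190),2.6,"w6.png")
c=robot.read_camera("side")
overlay(c,[poly(P,-5.2,.040,rect(.064,.088)),poly(P,-5.2,.048,rect(.056,.08)),poly(P,-5.2,.106,rect(.056,.008))],(290,260,120,100),6,"s6.png")
E
```

```text
[ 0.55625118 -0.281626    0.17554289] [-3.13946776e+00 -8.74542858e-04 -1.66173302e+00]
```

View pics/w6.png

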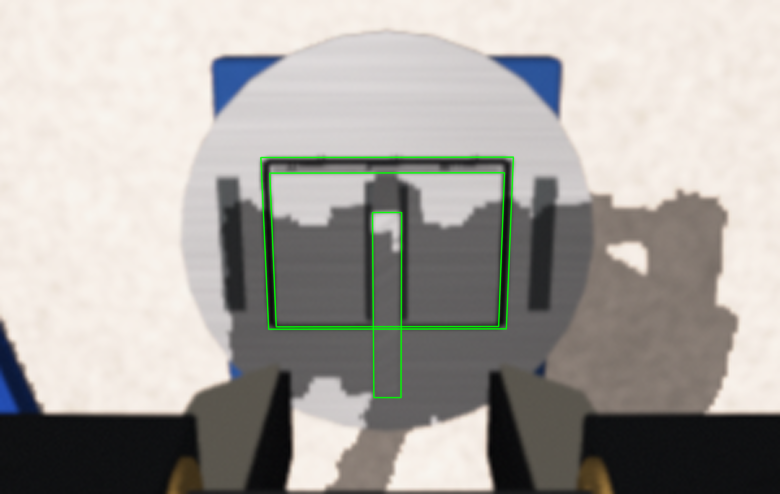

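View pics/s6.png

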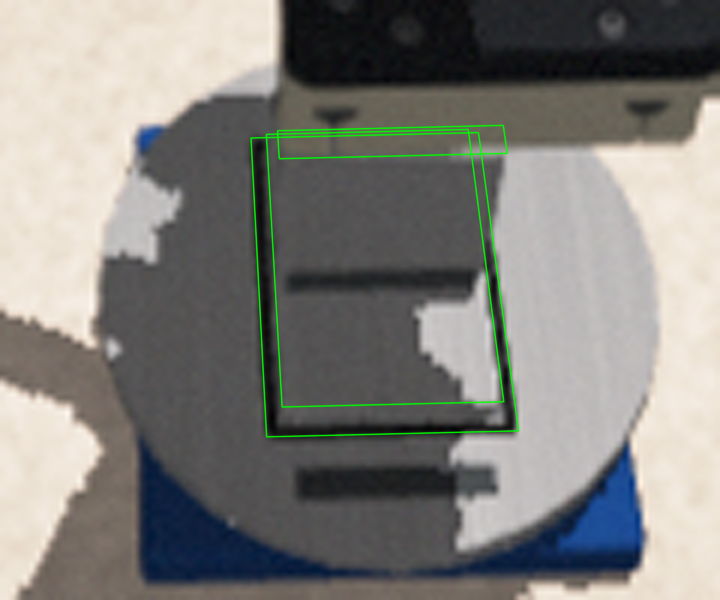

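```bash
python3 p.py "[(.541,.2393,.185,.204,70)]" 50 .14
```

```text
[ 0.5555 -0.2812  0.1739] [ 3.141e+00  1.000e-03 -1.662e+00] 0.04 [-0.4  0.1 -0.3] 28.98
14
[[70,-36.9,4.4,-0.8,-0.0,0.0,-0.133],[70,-37.2,-0.5,-0.8,-0.0,0.0,-0.133],[70,-36.8,-5.5,-0.8,-0.0,0.0,-0.133],[70,-35.7,-10.3,-0.8,-0.0,0.0,-0.133],[70,-34.0,-15.0,-0.8,-0.0,0.0,-0.133],[70,-31.8,-19.4,-0.8,-0.0,0.0,-0.133],[70,-28.9,-23.4,-0.8,-0.0,0.0,-0.133],[70,-25.5,-27.0,-0.8,-0.0,0.0,-0.133],[70,-21.7,-30.2,-0.8,-0.0,0.0,-0.133],[70,-17.5,-32.8,-0.8,-0.0,0.0,-0.133],[70,-13.0,-34.8,-0.8,-0.0,0.0,-0.133],[70,-8.3,-36.3,-0.8,-0.0,0.0,-0.133]]
[[70,-3.4,-37.0,-0.8,-0.0,0.0,-0.133],[70,1.6,-37.2,-0.8,-0.0,0.0,-0.133]]
```

>>> move_arm(
  increments=[
    [40, -36, 4, -3, 0, 0, -0.133],
    [70, -37, 0, -3, 0, 0, -0.133],
    [70, -37, -5, -3, 0, 0, -0.133],
    [70, -36, -10, -1, 0, 0, -0.133],
    [70, -34, -15, -1, 0, 0, -0.133],
    [70, -32, -19, -1, 0, 0, -0.133],
    [70, -29, -23, -1, 0, 0, -0.133],
    [70, -25.5, -27, -1, 0, 0, -0.133],
    [70, -22, -30, -1, 0, 0, -0.133],
    [70, -17.5, -33, -1, 0, 0, -0.133],
    [70, -13, -35, -1, 0, 0, -0.133],
    [70, -8, -36, -1, 0, 0, -0.133],
  ],
)

```text
time: 30.48
tool_pos: [0.5218, 0.176, 0.1738]
tool_rot: [-3.135, 0.036, -0.019]
contact_force: [-0.8, 1.5, 0.0]
opening: 0.0701
```

```bash
python3 p.py "[(.541,.2393,.185,.204,70)]" 30 .14
```

```text
[0.5218 0.176  0.1738] [-3.135  0.036 -0.019] 0.0701 [-0.8  1.5  0. ] 30.48
3
[[70,5.9,-21.2,-3.8,-0.004,0.012,-0.074],[70,7.5,-20.7,-3.8,-0.004,0.012,-0.074],[70,9.0,-20.1,-3.8,-0.004,0.012,-0.074]]
```

>>> move_arm(
  increments=[
    [70, 6, -18, -4, -0.004, 0.012, -0.07],
    [70, 7, -20, -4, -0.004, 0.012, -0.07],
    [70, 9, -18, -3, 0, 0.012, -0.05],
    [70, 0, 0, 0, 0, 0, 0],
  ],
)

```text
time: 30.98
tool_pos: [0.538, 0.2372, 0.1782]
tool_rot: [-3.14, 0.01, 0.182]
contact_force: [0.1, -0.3, 0.2]
opening: 0.0698
```

```bash
python3 p.py "[(.542,.2393,.15,.204,70)]" 30 .14;  python3 - <<'E'
from ov import *
c=robot.read_camera("wrist")
P=(.542,.2393);Q=(.4527,.2564)
overlay(c,[poly(P,0,.118,circ(.022)),poly(P,0,.143,circ(.006)),poly(Q,0,.143,circ(.022)),poly((.468,.345),12.3,.143,rect(.042,.042))],(100,50,320,250),2.4,"w7.png")
c=robot.read_camera("top"); crop(c["img"],395,145,90,80,7,"pos7.png")
overlay(c,[poly((.5551,-.2811),-5.2,.048,rect(.056,.08)),poly((.5551,-.2811),-5.2,.106,rect(.056,.008))],(395,145,90,80),7,"pos7.png")
E
```

```text
[0.538  0.2372 0.1782] [-3.14   0.01   0.182] 0.0698 [ 0.1 -0.3  0.2] 30.98
1
[[70,4.6,-1.3,28.2,-0.002,0.01,-0.022]]
```

View pics/w7.png

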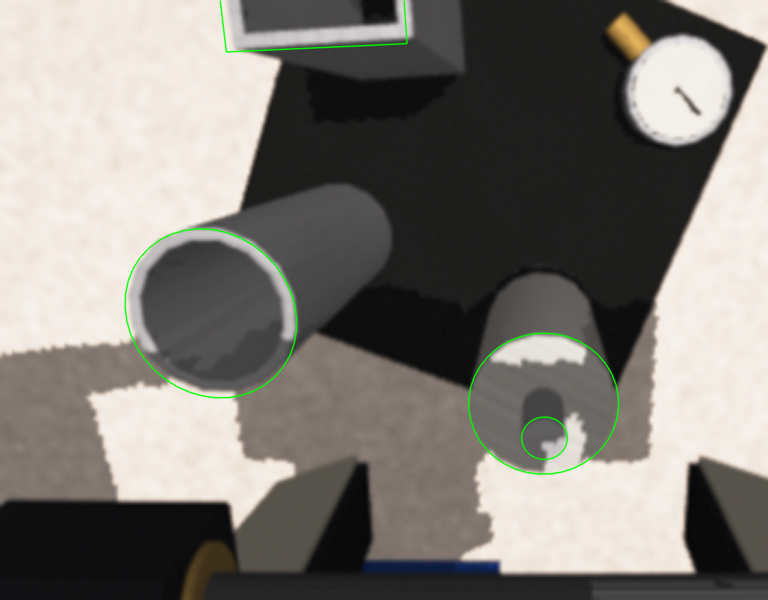

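View pics/pos7.png

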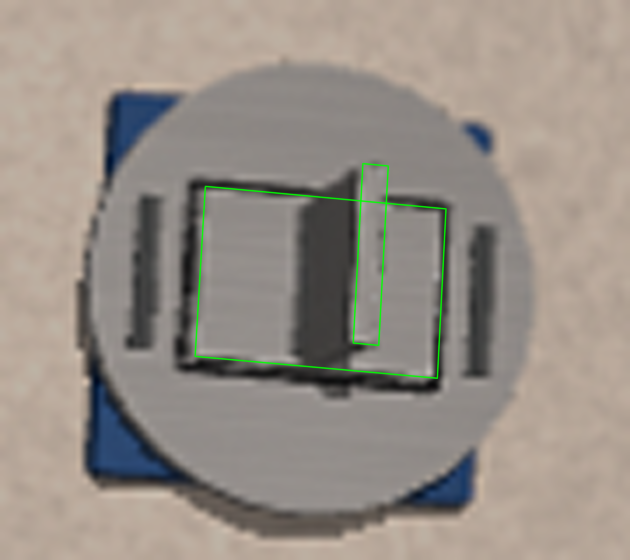

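>>> move_arm(
  increments=[
    [70, 4.5, -1.5, 18, -0.002, 0.01, -0.022],
    [70, 0, 0, 28, 0, 0, 0],
    [70, 0, 0, 28, 0, 0, 0],
    [70, 0, 0, 13, 0, 0, 0],
    [70, 0, 0, 0, 0, 0, 0],
  ],
)

```text
time: 31.7
tool_pos: [0.5422, 0.2336, 0.0891]
tool_rot: [3.14, 0.001, 0.195]
contact_force: [-0.4, -0.3, -0.1]
opening: 0.0699
```

```bash
python3 p.py "[(.542,.2393,.087,.204,70)]" 30 .14
```

```text
[0.5422 0.2336 0.0891] [3.14e+00 1.00e-03 1.95e-01] 0.0699 [-0.4 -0.3 -0.1] 31.7
1
[[70,0.9,-5.7,2.1,0.002,0.001,-0.009]]
```

>>> move_arm(
  increments=[
    [70, 0.9, -5.7, 2, 0.002, 0.001, -0.009],
    [70, 0, 0, 0, 0, 0, 0],
  ],
)

```text
time: 31.95
tool_pos: [0.5432, 0.2397, 0.0889]
tool_rot: [-3.141, -0.003, 0.204]
contact_force: [-0.4, -0.4, -0.2]
opening: 0.07
```

```bash
python3 p.py "[(.542,.2393,.087,.204,70)]" 30 .14
```

```text
[0.5432 0.2397 0.0889] [-3.141e+00 -3.000e-03  2.040e-01] 0.07 [-0.4 -0.4 -0.2] 31.95
1
[[70,-1.2,0.2,1.9,-0.001,-0.003,-0.0]]
```

>>> move_arm(
  increments=[
    [38, -1.3, 0.2, 2, 0, -0.003, 0],
    [38, 0, 0, 0, 0, 0, 0],
    [38, 0, 0, 0, 0, 0, 0],
    [38, 0, 0, 0, 0, 0, 0],
    [38, 0, 0, 0, 0, 0, 0],
  ],
  newtons=35,
)

```text
time: 32.58
tool_pos: [0.5423, 0.2396, 0.0881]
tool_rot: [-3.141, -0.002, 0.204]
contact_force: [-0.3, 0.1, 0.2]
opening: 0.0433
```

>>> move_arm(
  increments=[
    [38, 0, 0, -20, 0, 0, 0],
    [38, 0, 0, -30, 0, 0, 0],
    [38, 0, 0, -30, 0, 0, 0],
    [38, -5, 12, -13, 0, 0, 0],
    [38, -15, 34, 0, 0, 0, 0],
    [38, -15, 34, 0, 0, 0, 0],
    [38, -15, 34, 0, 0, 0, 0],
    [38, -15, 34, 0, 0, 0, 0],
    [38, -15, 34, 0, 0, 0, 0],
    [38, -15, 34, 0, 0, 0, 0],
    [38, -15, 34, 0, 0, 0, 0],
    [38, -10, 24, 0, 0, 0, 0],
  ],
)

```text
time: 34.08
tool_pos: [0.4695, -0.0665, 0.1749]
tool_rot: [-3.14, 0.018, 0.206]
contact_force: [0.2, 0.0, -3.5]
opening: 0.0434
```

```bash
python3 p.py "[(.4683,-.0833,.12,.196,38)]" 20
```

```text
[ 0.4695 -0.0665  0.1749] [-3.14   0.018  0.206] 0.0434 [ 0.2  0.  -3.5] 34.08
3
[[38,-1.2,5.4,18.3,-0.0,0.006,0.003],[38,-1.3,5.4,18.3,-0.0,0.006,0.003],[38,-1.4,5.4,18.3,-0.0,0.006,0.003]]
```

>>> move_arm(
  increments=[
    [38, 0, 4, 14, 0, 0.008, 0.003],
    [38, -1, 5, 18, 0, 0.006, 0.003],
    [38, -1, 4, 16, 0, 0.003, 0],
    [38, 0, 0, 0, 0, 0, 0],
  ],
)

```text
time: 34.58
tool_pos: [0.4647, -0.0839, 0.1231]
tool_rot: [-3.139, 0.006, 0.194]
contact_force: [-0.2, 0.1, -2.5]
opening: 0.0433
```

```bash
python3 p.py "[(.4683,-.0833,.115,.196,38)]" 20
```

```text
[ 0.4647 -0.0839  0.1231] [-3.139  0.006  0.194] 0.0433 [-0.2  0.1 -2.5] 34.58
1
[[38,3.7,0.1,8.0,-0.003,0.006,-0.002]]
```

>>> move_arm(
  increments=[
    [38, 3.7, 0.2, 12, -0.003, 0.006, -0.002],
    [38, 0, 0, 8, 0, 0, 0],
    [38, 0, 0, 0, 0, 0, 0],
  ],
)

```text
time: 34.95
tool_pos: [0.4684, -0.0834, 0.1022]
tool_rot: [3.141, -0.001, 0.196]
contact_force: [-0.2, 0.5, -2.9]
opening: 0.0436
```

```bash
python3 p.py "[(.4683,-.0833,.095,.196,38)]" 20
```

```text
[ 0.4684 -0.0834  0.1022] [ 3.141e+00 -1.000e-03  1.960e-01] 0.0436 [-0.2  0.5 -2.9] 34.95
1
[[38,-0.1,-0.1,7.2,0.0,-0.001,0.0]]
```

>>> move_arm(
  increments=[
    [38, 0, 0, 9, 0, 0, 0],
    [38, 0, 0, 0.5, 0, 0, 0],
  ],
)

```text
time: 35.2
tool_pos: [0.4687, -0.0832, 0.0924]
tool_rot: [3.141, -0.001, 0.197]
contact_force: [-0.3, 0.4, -2.7]
opening: 0.0433
```

```bash
python3 p.py "[(.4683,-.0833,.0889,.196,38)]" 20
```

```text
[ 0.4687 -0.0832  0.0924] [ 3.141e+00 -1.000e-03  1.970e-01] 0.0433 [-0.3  0.4 -2.7] 35.2
1
[[38,-0.4,-0.0,3.5,0.001,-0.001,0.001]]
```

>>> move_arm(
  increments=[
    [38, -0.4, 0, 2.8, 0, -0.001, 0],
    [38, 0, 0, 1.2, 0, 0, 0],
    [38, 0, 0, 0.8, 0, 0, 0],
  ],
)

```text
time: 35.58
tool_pos: [0.4685, -0.0836, 0.089]
tool_rot: [3.14, -0.001, 0.197]
contact_force: [-3.1, 0.8, 8.8]
opening: 0.0435
```

>>> move_arm(
  increments=[
    [38, -0.3, 0, 0, 0, 0, 0],
    [66, 0, 0, 0, 0, 0, 0],
    [66, 0, 0, 0, 0, 0, 0],
    [66, 0, 0, 0, 0, 0, 0],
    [66, 0, 0, -30, 0, 0, 0],
    [66, 0, 0, -40, 0, 0, 0],
    [66, 0, 0, -28, 0, 0, 0],
    [66, 0, -10, 0, 0, 0, 0],
  ],
)

```text
time: 36.58
tool_pos: [0.4669, -0.074, 0.1902]
tool_rot: [3.139, -0.003, 0.196]
contact_force: [-0.5, 0.6, -0.2]
opening: 0.0661
```

```bash
python3 p.py "[(.4527,.2564,.187,.212,70)]" 42;  python3 - <<'E'
from ov import *
c=robot.read_camera("wrist")
P=(.468,-.0835)
overlay(c,[poly(P,0,.119,circ(.022)),poly(P,0,.144,circ(.006))],(230,120,180,190),3,"w8.png")
E
```

```text
[ 0.4669 -0.074   0.1902] [ 3.139e+00 -3.000e-03  1.960e-01] 0.0661 [-0.5  0.6 -0.2] 36.58
8
[[70,6.3,-40.9,0.3,0.0,-0.0,-0.002],[70,6.4,-40.9,0.3,0.0,-0.0,-0.002],[70,6.5,-40.8,0.3,0.0,-0.0,-0.002],[70,6.5,-40.8,0.3,0.0,-0.0,-0.002],[70,6.6,-40.8,0.4,0.0,-0.0,-0.002],[70,6.7,-40.8,0.4,0.0,-0.0,-0.002],[70,6.8,-40.8,0.4,0.0,-0.0,-0.002],[70,6.9,-40.8,0.4,0.0,-0.0,-0.002]]
```

View pics/w8.png

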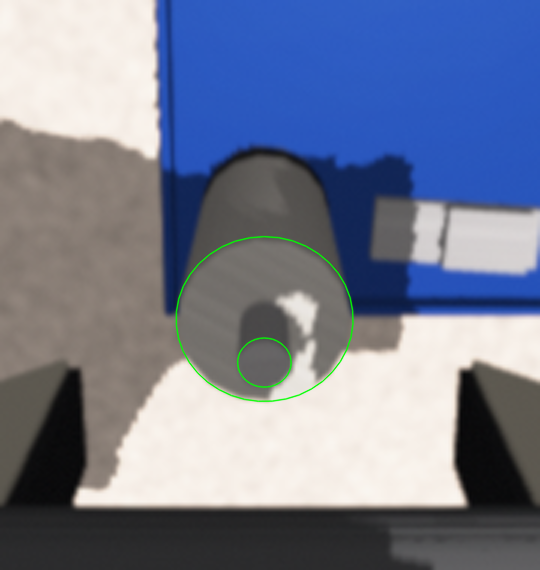

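Cylinder circle overlays its original spot to sub-mm. Now the pipe.

>>> move_arm(
  increments=[
    [70, 6, -36, 0.3, 0, 0, -0.002],
    [70, 6.5, -41, 0.3, 0, 0, -0.002],
    [70, 6.5, -41, 0.3, 0, 0, -0.002],
    [70, 6.5, -41, 0.3, 0, 0, -0.002],
    [70, 6.5, -41, 0.3, 0, 0, -0.002],
    [70, 6.5, -41, 0.3, 0, 0, -0.002],
    [70, 6.5, -41, 0.3, 0, 0, -0.002],
    [70, 6.5, -30, 0, 0, 0, -0.002],
    [70, 3, -8, 0, 0, 0, 0],
    [70, 0, 0, 0, 0, 0, 0],
  ],
)

```text
time: 37.88
tool_pos: [0.4453, 0.2628, 0.1724]
tool_rot: [-3.141, 0.023, 0.215]
contact_force: [-0.3, 0.2, 1.5]
opening: 0.0696
```

```bash
python3 p.py "[(.4527,.2564,.15,.212,70)]" 40;  python3 - <<'E'
from ov import *
c=robot.read_camera("wrist")
Q=(.4527,.2564)
overlay(c,[poly(Q,0,.143,circ(.022)),poly((.468,.345),12.3,.143,rect(.042,.042))],(180,50,280,250),2.4,"w9.png")
E
```

```text
[0.4453 0.2628 0.1724] [-3.141  0.023  0.215] 0.0696 [-0.3  0.2  1.5] 37.88
1
[[70,6.4,7.8,22.3,-0.0,0.023,0.003]]
```

View pics/w9.png

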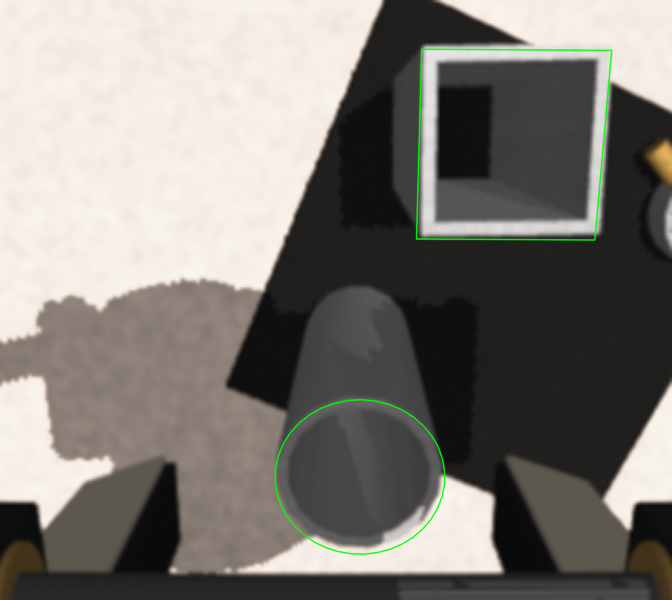

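>>> move_arm(
  increments=[
    [70, 6, 7.5, 14, 0, 0.022, 0],
    [70, 0, 0, 26, 0, 0, 0],
    [70, 0, 0, 26, 0, 0, 0],
    [70, 0, 0, 8, 0, 0, 0],
    [70, 0, 0, 0, 0, 0, 0],
  ],
)

```text
time: 38.55
tool_pos: [0.4536, 0.2506, 0.0968]
tool_rot: [3.141, 0.0, 0.208]
contact_force: [-0.2, -0.4, 0.5]
opening: 0.0704
```

```bash
python3 p.py "[(.4527,.2564,.096,.212,70)]" 40
```

```text
[0.4536 0.2506 0.0968] [3.141 0.    0.208] 0.0704 [-0.2 -0.4  0.5] 38.55
1
[[70,0.3,-5.8,0.8,0.001,0.0,-0.004]]
```

>>> move_arm(
  increments=[
    [70, 0.3, -5.8, 0.8, 0.001, 0, -0.004],
    [70, 0, 0, 0, 0, 0, 0],
  ],
)

```text
time: 38.8
tool_pos: [0.4537, 0.2567, 0.0976]
tool_rot: [-3.141, -0.003, 0.212]
contact_force: [0.1, 0.3, -1.1]
opening: 0.0697
```

```bash
python3 p.py "[(.4527,.2564,.096,.212,70)]" 40
```

```text
[0.4537 0.2567 0.0976] [-3.141e+00 -3.000e-03  2.120e-01] 0.0697 [ 0.1  0.3 -1.1] 38.8
1
[[70,-1.0,0.1,1.6,-0.001,-0.003,-0.0]]
```

>>> move_arm(
  increments=[
    [38, -1, 0.2, 1.5, 0, -0.003, 0],
    [38, 0, 0, 0, 0, 0, 0],
    [38, 0, 0, 0, 0, 0, 0],
    [38, 0, 0, 0, 0, 0, 0],
    [38, 0, 0, 0, 0, 0, 0],
  ],
)

```text
time: 39.42
tool_pos: [0.453, 0.2567, 0.097]
tool_rot: [-3.141, -0.001, 0.212]
contact_force: [-0.6, -0.1, 0.7]
opening: 0.0432
```

>>> move_arm(
  increments=[
    [38, 0, 0, -20, 0, 0, 0],
    [38, 0, 0, -30, 0, 0, 0],
    [38, 0, 0, -30, 0, 0, 0],
    [38, -3, 15, -10, 0, 0, 0.001],
    [38, -7, 35, 0, 0, 0, 0.002],
    [38, -7, 35, 0, 0, 0, 0.002],
    [38, -7, 35, 0, 0, 0, 0.002],
    [38, -7, 35, 0, 0, 0, 0.002],
    [38, -7, 35, 0, 0, 0, 0.002],
    [38, -7, 35, 0, 0, 0, 0.002],
    [38, -5, 25, 0, 0, 0, 0.002],
  ],
)

```text
time: 40.8
tool_pos: [0.4468, -0.0118, 0.18]
tool_rot: [3.141, 0.02, 0.199]
contact_force: [-0.1, -0.6, -3.6]
opening: 0.0431
```

```bash
python3 p.py "[(.4543,-.0129,.13,.195,38)]" 20
```

```text
[ 0.4468 -0.0118  0.18  ] [3.141 0.02  0.199] 0.0431 [-0.1 -0.6 -3.6] 40.8
3
[[38,2.7,0.9,16.6,0.0,0.007,0.001],[38,2.6,0.9,16.6,0.0,0.007,0.001],[38,2.5,0.9,16.6,0.0,0.007,0.001]]
```

>>> move_arm(
  increments=[
    [38, 3, -2, 12, 0, 0.01, 0.001],
    [38, 3, 0, 18, 0, 0.007, 0.001],
    [38, 2, 0, 16, 0, 0.003, 0],
    [38, 0, 0, 0, 0, 0, 0],
  ],
)

```text
time: 41.3
tool_pos: [0.4492, -0.0134, 0.129]
tool_rot: [-3.141, 0.007, 0.19]
contact_force: [0.8, -0.1, -3.4]
opening: 0.0431
```

```bash
python3 p.py "[(.4543,-.0129,.118,.195,38)]" 20
```

```text
[ 0.4492 -0.0134  0.129 ] [-3.141  0.007  0.19 ] 0.0431 [ 0.8 -0.1 -3.4] 41.3
1
[[38,5.2,0.5,10.9,-0.001,0.007,-0.005]]
```

>>> move_arm(
  increments=[
    [38, 5, 0.3, 12, -0.001, 0.007, -0.005],
    [38, 0, 0, 9, 0, 0, 0],
    [38, 0, 0, 0, 0, 0, 0],
  ],
)

```text
time: 41.68
tool_pos: [0.4541, -0.0133, 0.1068]
tool_rot: [3.141, 0.0, 0.195]
contact_force: [0.1, 0.8, -3.6]
opening: 0.043
```

```bash
python3 p.py "[(.4543,-.0129,.1,.195,38)]" 20
```

```text
[ 0.4541 -0.0133  0.1068] [3.141 0.    0.195] 0.043 [ 0.1  0.8 -3.6] 41.67
1
[[38,0.3,-0.3,6.8,0.0,0.0,0.0]]
```

>>> move_arm(
  increments=[
    [38, 0.2, -0.3, 6, 0, 0, 0],
    [38, 0, 0, 1.5, 0, 0, 0],
    [38, 0, 0, 1, 0, 0, 0],
    [38, 0, 0, 0, 0, 0, 0],
  ],
)

```text
time: 42.18
tool_pos: [0.4547, -0.0128, 0.0983]
tool_rot: [3.141, -0.001, 0.196]
contact_force: [-0.2, 0.1, -3.9]
opening: 0.0432
```

```bash
python3 p.py "[(.4543,-.0129,.098,.195,38)]" 20
```

```text
[ 0.4547 -0.0128  0.0983] [ 3.141e+00 -1.000e-03  1.960e-01] 0.0432 [-0.2  0.1 -3.9] 42.17
1
[[38,-0.4,-0.0,0.3,0.001,-0.001,0.001]]
```

>>> move_arm(
  increments=[
    [38, -0.4, 0, 1, 0, -0.001, 0],
    [38, 0, 0, 1, 0, 0, 0],
  ],
)

```text
time: 42.42
tool_pos: [0.4549, -0.0131, 0.0979]
tool_rot: [3.14, -0.002, 0.196]
contact_force: [-3.4, 0.2, 12.0]
opening: 0.0435
```

>>> move_arm(
  increments=[
    [38, -0.5, 0, 0, 0, -0.001, 0],
    [66, 0, 0, 0, 0, 0, 0],
    [66, 0, 0, 0, 0, 0, 0],
    [66, 0, 0, 0, 0, 0, 0],
    [66, 0, 0, -30, 0, 0, 0],
    [66, 0, 0, -40, 0, 0, 0],
    [66, 0, -5, -18, 0, 0, 0],
    [66, 0, -5, 0, 0, 0, 0],
  ],
)

```text
time: 43.42
tool_pos: [0.4531, -0.0034, 0.1888]
tool_rot: [3.139, -0.003, 0.195]
contact_force: [1.1, -1.2, -0.1]
opening: 0.0658
```

```bash
python3 p.py "[(.468,.345,.187,.215,70)]" 42;  python3 - <<'E'
from ov import *
c=robot.read_camera("wrist")
P=(.454,-.0126)
overlay(c,[poly(P,0,.144,circ(.022))],(230,120,180,190),3,"w10.png")
E
```

```text
[ 0.4531 -0.0034  0.1888] [ 3.139e+00 -3.000e-03  1.950e-01] 0.0658 [ 1.1 -1.2 -0.1] 43.42
9
[[70,9.1,-37.7,0.1,0.0,-0.0,-0.002],[70,9.2,-37.6,0.1,0.0,-0.0,-0.002],[70,9.3,-37.6,0.1,0.0,-0.0,-0.002],[70,9.4,-37.6,0.2,0.0,-0.0,-0.002],[70,9.5,-37.6,0.2,0.0,-0.0,-0.002],[70,9.6,-37.6,0.2,0.0,-0.0,-0.002],[70,9.6,-37.5,0.2,0.0,-0.0,-0.002],[70,9.7,-37.5,0.2,0.0,-0.0,-0.002],[70,9.8,-37.5,0.2,0.0,-0.0,-0.002]]
```

View pics/w10.png

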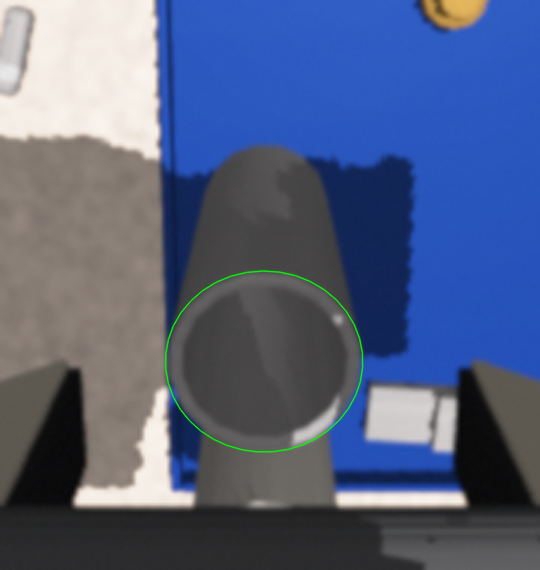

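Pipe back within ~1 mm (rim fits the circle centred at (264,361)). Now the tube.

>>> move_arm(
  increments=[
    [70, 9, -34, 0, 0, 0, -0.002],
    [70, 9.5, -37.5, 0, 0, 0, -0.002],
    [70, 9.5, -37.5, 0, 0, 0, -0.002],
    [70, 9.5, -37.5, 0, 0, 0, -0.002],
    [70, 9.5, -37.5, 0, 0, 0, -0.002],
    [70, 9.5, -37.5, 0, 0, 0, -0.002],
    [70, 9.5, -37.5, 0, 0, 0, -0.002],
    [70, 9.5, -37.5, 0, 0, 0, -0.002],
    [70, 9, -28, 0, 0, 0, -0.002],
    [70, 4, -6, 0, 0, 0, 0],
    [70, 0, 0, 0, 0, 0, 0],
  ],
)

```text
time: 44.85
tool_pos: [0.467, 0.3475, 0.1706]
tool_rot: [3.136, 0.022, 0.214]
contact_force: [-0.4, -1.0, 0.8]
opening: 0.0699
```

```bash
python3 p.py "[(.468,.345,.15,.215,70)]" 42;  python3 - <<'E'
from ov import *
c=robot.read_camera("wrist")
overlay(c,[poly((.468,.345),12.3,.143,rect(.042,.042))],(200,100,240,200),2.8,"w11.png")
E
```

```text
[0.467  0.3475 0.1706] [3.136 0.022 0.214] 0.0699 [-0.4 -1.   0.8] 44.85
1
[[70,0.9,2.6,20.6,0.005,0.022,-0.001]]
```

View pics/w11.png

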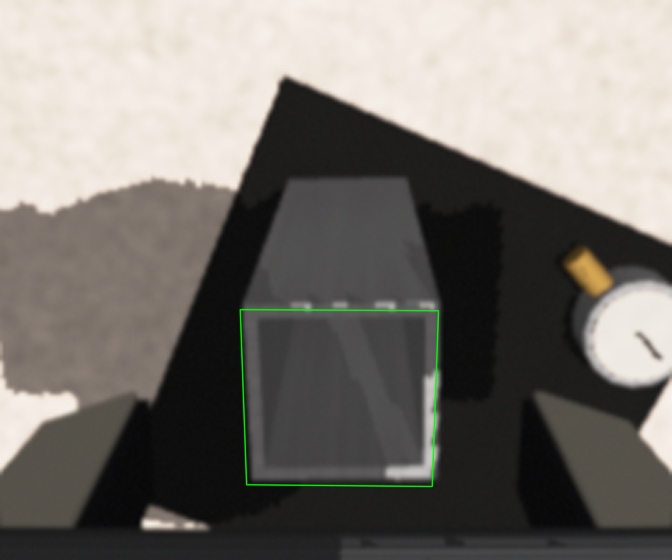

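>>> move_arm(
  increments=[
    [70, 1, 0.5, 12, 0.005, 0.022, 0],
    [70, 0, 0, 26, 0, 0, 0],
    [70, 0, 0, 26, 0, 0, 0],
    [70, 0, 0, 8, 0, 0, 0],
    [70, 0, 0, 0, 0, 0, 0],
  ],
)

```text
time: 45.52
tool_pos: [0.4689, 0.3413, 0.0977]
tool_rot: [3.14, -0.001, 0.208]
contact_force: [1.0, 0.5, 0.9]
opening: 0.0703
```

```bash
python3 p.py "[(.4683,.346,.096,.215,70)]" 40
```

```text
[0.4689 0.3413 0.0977] [ 3.14e+00 -1.00e-03  2.08e-01] 0.0703 [1.  0.5 0.9] 45.52
1
[[70,0.4,-4.7,1.7,0.001,-0.001,-0.007]]
```

>>> move_arm(
  increments=[
    [70, 0.4, -4.7, 1.7, 0.001, -0.001, -0.007],
    [70, 0, 0, 0, 0, 0, 0],
  ],
)

```text
time: 45.78
tool_pos: [0.4693, 0.3464, 0.0977]
tool_rot: [-3.141, -0.003, 0.214]
contact_force: [-0.3, 0.7, -0.2]
opening: 0.07
```

```bash
python3 p.py "[(.4683,.346,.096,.215,70)]" 40
```

```text
[0.4693 0.3464 0.0977] [-3.141e+00 -3.000e-03  2.140e-01] 0.07 [-0.3  0.7 -0.2] 45.77
1
[[70,-1.1,0.2,1.7,-0.001,-0.003,-0.001]]
```

>>> move_arm(
  increments=[
    [36, -0.6, 0.2, 1.5, 0, -0.003, 0],
    [36, 0, 0, 0, 0, 0, 0],
    [36, 0, 0, 0, 0, 0, 0],
    [36, 0, 0, 0, 0, 0, 0],
    [36, 0, 0, 0, 0, 0, 0],
  ],
)

```text
time: 46.4
tool_pos: [0.469, 0.3465, 0.0971]
tool_rot: [-3.14, -0.001, 0.215]
contact_force: [-0.4, 0.4, -0.5]
opening: 0.0416
```

>>> move_arm(
  increments=[
    [36, 0, 0, -20, 0, 0, 0],
    [36, 0, 0, -30, 0, 0, 0],
    [36, 0, 0, -30, 0, 0, 0],
    [36, -5, 15, -10, 0, 0, 0],
    [36, -11, 35, 0, 0, 0, 0],
    [36, -11, 35, 0, 0, 0, 0],
    [36, -11, 35, 0, 0, 0, 0],
    [36, -11, 35, 0, 0, 0, 0],
    [36, -11, 35, 0, 0, 0, 0],
    [36, -11, 35, 0, 0, 0, 0],
    [36, -11, 35, 0, 0, 0, 0],
    [36, -3, 8, 0, 0, 0, 0],
  ],
)

```text
time: 47.9
tool_pos: [0.4302, 0.0493, 0.1774]
tool_rot: [3.137, 0.028, 0.215]
contact_force: [-0.0, 0.8, -5.3]
opening: 0.0423
```

```bash
python3 p.py "[(.4414,.0543,.13,.216,36)]" 20
```

```text
[0.4302 0.0493 0.1774] [3.137 0.028 0.215] 0.0423 [-0.   0.8 -5.3] 47.9
3
[[36,4.5,-0.9,15.7,0.001,0.009,-0.0],[36,4.3,-0.9,15.7,0.001,0.009,-0.0],[36,4.2,-0.9,15.8,0.001,0.009,-0.0]]
```

>>> move_arm(
  increments=[
    [36, 5, -3, 8, 0.001, 0.012, 0],
    [36, 4.5, -1, 16, 0.001, 0.009, 0],
    [36, 4, 0, 16, 0.001, 0.004, 0],
    [36, 0, 0, 0, 0, 0, 0],
  ],
)

```text
time: 48.4
tool_pos: [0.4404, 0.0581, 0.1331]
tool_rot: [-3.14, 0.005, 0.215]
contact_force: [-0.2, 0.1, -4.4]
opening: 0.0416
```

```bash
python3 p.py "[(.4414,.0543,.12,.216,36)]" 20
```

```text
[0.4404 0.0581 0.1331] [-3.14   0.005  0.215] 0.0416 [-0.2  0.1 -4.4] 48.4
1
[[36,0.2,4.0,13.1,-0.002,0.005,-0.001]]
```

>>> move_arm(
  increments=[
    [36, 0.3, 4, 12, -0.002, 0.005, 0],
    [36, 0, 0, 10, 0, 0, 0],
    [36, 0, 0, 0, 0, 0, 0],
  ],
)

```text
time: 48.78
tool_pos: [0.4415, 0.0561, 0.1106]
tool_rot: [-3.141, -0.001, 0.217]
contact_force: [-0.3, 0.1, -6.0]
opening: 0.0421
```

```bash
python3 p.py "[(.4414,.0543,.103,.216,36)]" 20
```

```text
[0.4415 0.0561 0.1106] [-3.141e+00 -1.000e-03  2.170e-01] 0.0421 [-0.3  0.1 -6. ] 48.77
1
[[36,-0.5,1.8,7.6,-0.0,-0.001,0.001]]
```

>>> move_arm(
  increments=[
    [36, -0.5, 1.9, 7, 0, -0.001, 0],
    [36, 0, 0, 1.5, 0, 0, 0],
    [36, 0, 0, 0, 0, 0, 0],
  ],
)

```text
time: 49.15
tool_pos: [0.442, 0.0544, 0.1023]
tool_rot: [3.141, -0.001, 0.217]
contact_force: [1.2, -1.0, -4.1]
opening: 0.0415
```

```bash
python3 p.py "[(.4414,.0543,.098,.216,36)]" 20
```

```text
[0.442  0.0544 0.1023] [ 3.141e+00 -1.000e-03  2.170e-01] 0.0415 [ 1.2 -1.  -4.1] 49.15
1
[[36,-0.6,-0.1,4.3,0.0,-0.001,0.001]]
```

>>> move_arm(
  increments=[
    [36, -0.6, 0, 3.5, 0, -0.001, 0],
    [36, 0, 0, 1.2, 0, 0, 0],
    [36, 0, 0, 1, 0, 0, 0],
  ],
)

```text
time: 49.52
tool_pos: [0.4416, 0.054, 0.0981]
tool_rot: [3.141, -0.001, 0.218]
contact_force: [-4.3, -0.9, 13.2]
opening: 0.0422
```

>>> move_arm(
  increments=[
    [36, 0, 0, 0, 0, 0, 0],
    [66, 0, 0, 0, 0, 0, 0],
    [66, 0, 0, 0, 0, 0, 0],
    [66, 0, 0, 0, 0, 0, 0],
    [66, 0, 0, -30, 0, 0, 0],
    [66, 0, 0, -40, 0, 0, 0],
    [66, 0, -5, -25, 0, 0, 0],
    [66, 0, 0, 0, 0, 0, 0],
  ],
)

```text
time: 50.52
tool_pos: [0.4417, 0.0589, 0.1966]
tool_rot: [3.14, -0.004, 0.217]
contact_force: [0.3, -0.4, 1.1]
opening: 0.0663
```

```bash
python3 - <<'E'
from ov import *
c=robot.read_camera("wrist")
overlay(c,[poly((.4412,.0538),12.2,.144,rect(.042,.042))],(230,100,180,190),3,"w12.png")
E
python3 p.py "[(.45,.28,.25,.216,66)]" 40
```

```text
[0.4411 0.0588 0.1955] [ 3.14e+00 -2.00e-03  2.17e-01] 0.0658 [ 0.2 -0.  -0.3] 50.58
6
[[66,9.4,-35.7,-9.1,0.0,-0.0,0.0],[66,9.4,-35.7,-9.1,0.0,-0.0,0.0],[66,9.4,-35.7,-9.1,0.0,-0.0,0.0],[66,9.4,-35.7,-9.1,0.0,-0.0,0.0],[66,9.4,-35.7,-9.1,0.0,-0.0,0.0],[66,9.4,-35.7,-9.1,0.0,-0.0,0.0]]
```

View pics/w12.png

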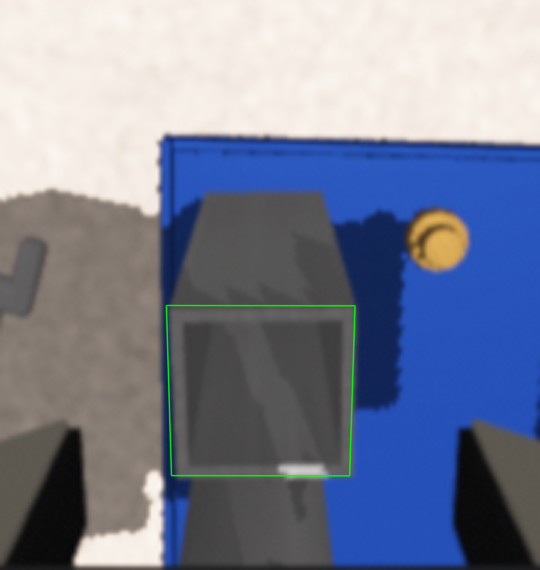

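Tube matches its spot. Move away for an unobstructed final check.

>>> move_arm(
  increments=[
    [66, 5, -20, -9, 0, 0, 0],
    [66, 9.5, -36, -9, 0, 0, 0],
    [66, 9.5, -36, -9, 0, 0, 0],
    [66, 9.5, -36, -9, 0, 0, 0],
    [66, 9.5, -36, -9, 0, 0, 0],
    [66, 9.5, -36, -9, 0, 0, 0],
    [66, 9.5, -36, 0, 0, 0, 0],
    [66, 5, -20, 0, 0, 0, 0],
    [66, 0, 0, 0, 0, 0, 0],
  ],
)

```text
time: 51.7
tool_pos: [0.4487, 0.3281, 0.2355]
tool_rot: [3.137, 0.019, 0.214]
contact_force: [-0.3, -0.9, -0.0]
opening: 0.066
```

```bash
python3 - <<'E'
from ov import *
a=cv2.imread("pics/top0.png")
P=(.5551,-.2811)
I=[poly((.441,.0538),12,.144,rect(.042,.042)),
poly((.454,-.0126),0,.144,circ(.022)),
poly((.468,-.0835),0,.119,circ(.022)),poly((.468,-.0835),0,.144,circ(.006)),
poly((.4919,-.0082),10.8,.016,rect(.15,.22)),poly(P,-5.2,.048,rect(.056,.08)),poly(P,-5.2,.106,rect(.056,.008))]
c=robot.read_camera("top")
crop(c["img"],262,165,120,95,6,"f_tray.png")
overlay(c,I,(140,145,350,115),2.2,"f_top.png")
c=robot.read_camera("side")
overlay(c,I,(230,90,190,260),2.2,"f_side.png")
E
```

```text
(no output)
```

View pics/f_tray.png

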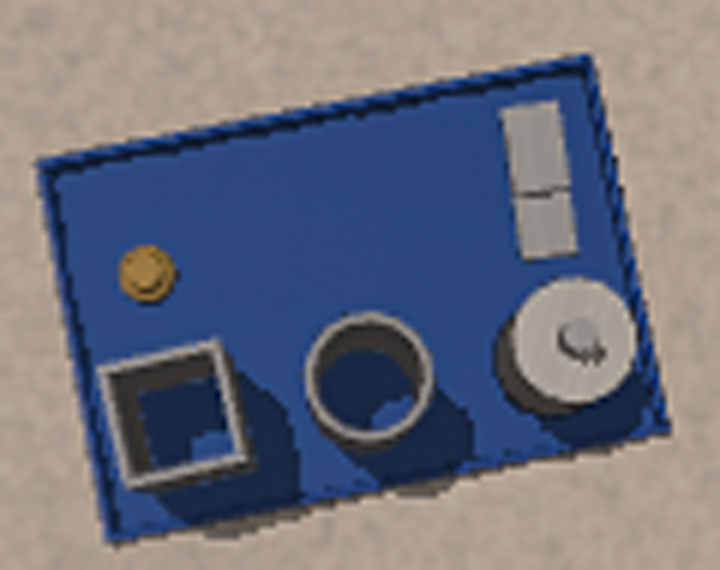

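View pics/f_top.png

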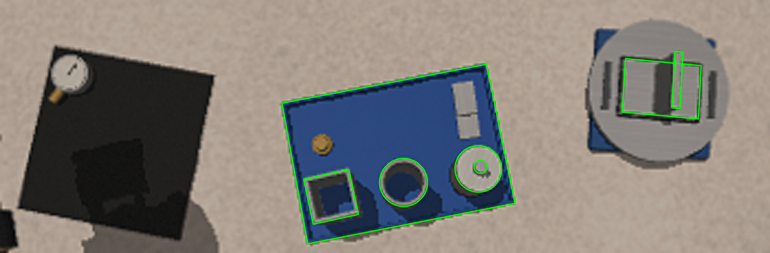

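View pics/f_side.png

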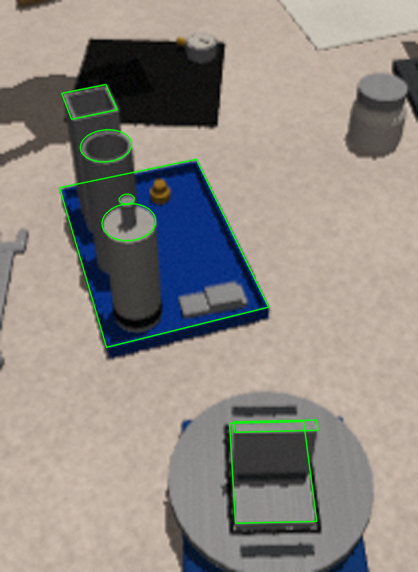

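```bash
python3 -c "
from cell import robot
print(robot.hand_in())"
```

```text
the job is handed in; nothing more can be done
None
```

The job is done and handed in at about 52 s of the 138 s allowed.

- **Order:** I stood the tube, pipe and cylinder on the mat. I then lifted the tee and set it on the positioner, and returned the cylinder, pipe and tube to the tray in that order.
- **Coupon:** My last top and side pictures show the tee's base inside the painted outline. Its pose matches the target overlay to within about a millimetre.
- **Upright pieces:** All three stand upright within about 1 mm of where they first stood, judged by overlays on the pictures. The tube is the furthest off, about half a pixel (roughly 1 mm) in the top view.
- **Bystanders:** The brass fitting, the lap piece and the gauge look unmoved in the before and after pictures.
- **Forces:** The highest force I saw was about 36 N at the wrist, when I pressed the tube a little too hard onto the mat. The other set-downs showed about 13 N or less. These are readings at the end of each move, so I did not see any peaks in between.

None of the final checks failed or disagreed. `hand_in()` returned no verdict, so the result itself is not confirmed.

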